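Put the canister-change kit back in order

ROBOT

A 6-joint arm with a two-finger parallel gripper is mounted at the origin on the work surface. World frame = base frame: x ahead of the robot, y to its left, z up, the work surface at z = 0. Lengths are in mm, angles in rad, forces in N, time in s.
With the tool pointing down it reaches from about 350 to 975 mm from the base axis. Payload 7.1 kg.
Tool frame: the origin (TCP) lies between the finger pads; the fingertips stand 19 mm ahead of it and the grasp point (between the pads) is the TCP; z points along the fingers, y is the line along which they close (so a half turn about z gives the same grasp; the last joint's range is limited). The gripper opens to 88 mm and grips with 3 to 60 N. Pads are 20 mm wide; open, the fingers measure 115 mm over their backs; the gripper's body (75 mm by 178 mm) begins 61 mm behind the grasp point.
Start: joints at [-1.216, 0.423, 1.63, -0, 1.089, -0.019], TCP at [228.238, -581.818, 206.575] pointing down, gripper open.
Joint ranges: [-3, 3], [-0.9, 2.11], [0.09, 2.58], [-1.31, 4.45], [0.11, 2.69], [-2.54, 2.54]. Speed limits (rad/s): [2.39, 2.39, 3.01, 3.14, 3.14, 3.14].

INTERFACE

Orientations are given as a rotation vector (axis times angle).
In Python, from workcell import ctrl gives the robot as it stands.
- The arm moves only by the tool arm_command, never from a script. Its argument "series" is a list of rows, each an object with "linear": the shift along the tool's x, y, z in m, a list of three; "turn": the turn about the tool's z in rad. A call has 1 to 10 rows; each row shifts and turns the commanded pose from where the row before left it, along the tool's axes as they then stand; what a row does not reach is not made up. A row lasts 1/10 s, in which the tool goes at most 50 mm and 8.59 degrees, less where a joint would pass 70% of its speed; a pose out of reach is approached as far as the arm can. A call with a gripper value outside its range is refused whole. "jaw" is the opening, from -1 (shut) to 1 (fully open), set as the call begins (left out, the last holds). The fingers move at their own pace and stop on an object; the grip force is fixed at half the most. Time passes only in rows, so rows that do not move let the fingers close. It gives the time, the measured TCP pose, the force, the opening and the grip force at its end, in the units of the state.
- ctrl.get_obs(): the state, without advancing time (a new reading comes with each control period).
- ctrl.get_image(name): name is "scene" or "top"; returns a dict with "frame" (420x560x3 uint8, blue, green, red), "fx", "fy", "cx", "cy" (pixels), "rvec" (rotation vector, rad) and "tvec" (3), from world to camera coordinates, as OpenCV has them. Camera axes: x right, y down, z forward; pixel columns grow to the right and rows downward; lengths in mm; the calibration is good to about 2 mm. A picture is of the moment at which its call begins. There is no depth.
- ctrl.close_job(): hands the job in; it is judged then, once.
The state is a dict: "t": time; "qpos": joint angles; "qvel": joint speeds; "joint_torque": joint torques, N m; "ee_pos": TCP position; "orientation": TCP orientation; "ft_force": force on the tool from outside, world axes, zero at the start; "moment": the same for the moment, N m; "width": finger opening in mm; "grasp_force": force on a finger pad.
Only numpy, scipy, OpenCV 4.12 (cv2) and the standard library are available. Lean on these libraries where they do the work, as an engineer would, in place of code of your own. Each camera call takes 0.05 s, during which the arm holds its last target. There are 200 camera calls.

TASK

Put the canister-change kit back in order. Drop every canister key out of the blue caddy handle-first down through a holder ring of the stand, one key to a ring, until its head rests on the ring. Sort the orange neck adapters by the gauge pin: those that slide over it stay on the pin, pushed fully down onto its base (or onto the adapter below), and those too tight to go over it go into the red reject tray; leave the vials, jar and dispenser where they are.

Things in the scene. Friction and masses are not known exactly. Their poses are not given: they have to be found in the camera images.
- key_red: Red canister key, about 250 g, may be absent. Origin: centre of the handle's free end. z runs from handle to head: round steel handle 22 mm dia z 0..125 mm; flange disc 48 mm dia z 125..131; cross-bar head z 131..167, 24 mm thick along x, 56 mm along y; two studs to z 179. At the start it leans 30 deg from vertical in a slot of the blue caddy, handle down, head tipped out over the caddy's -x side (to the robot).
- key_yellow: Yellow canister key, about 250 g, may be absent. Origin: centre of the handle's free end. z runs from handle to head: round steel handle 22 mm dia z 0..125 mm; flange disc 48 mm dia z 125..131; cross-bar head z 131..167, 24 mm thick along x, 56 mm along y; two studs to z 179. At the start it leans 30 deg from vertical in a slot of the blue caddy, handle down, head tipped out over the caddy's -x side (to the robot).
- key_green: Green canister key, about 250 g, may be absent. Origin: centre of the handle's free end. z runs from handle to head: round steel handle 22 mm dia z 0..125 mm; flange disc 48 mm dia z 125..131; cross-bar head z 131..167, 24 mm thick along x, 56 mm along y; two studs to z 179. At the start it leans 30 deg from vertical in a slot of the blue caddy, handle down, head tipped out over the caddy's -x side (to the robot).
- adapter_a: Orange neck adapter: plain sleeve, 54 mm outer dia, 35 mm tall, open both ends, 60 g; may be absent. Its bore is either 35 mm (goes over the gauge pin) or 25 mm (too tight: stops on the pin's tapered tip, underside about 70 mm above the foot); which is not told. Origin: centre of its underside, z along the sleeve. Starts upright on the bench.
- adapter_b: Orange neck adapter: plain sleeve, 54 mm outer dia, 35 mm tall, open both ends, 60 g; may be absent. Its bore is either 35 mm (goes over the gauge pin) or 25 mm (too tight: stops on the pin's tapered tip, underside about 70 mm above the foot); which is not told. Origin: centre of its underside, z along the sleeve. Starts upright on the bench.
- adapter_c: Orange neck adapter: plain sleeve, 54 mm outer dia, 35 mm tall, open both ends, 60 g; may be absent. Its bore is either 35 mm (goes over the gauge pin) or 25 mm (too tight: stops on the pin's tapered tip, underside about 70 mm above the foot); which is not told. Origin: centre of its underside, z along the sleeve. Starts upright on the bench.
- adapter_d: Orange neck adapter: plain sleeve, 54 mm outer dia, 35 mm tall, open both ends, 60 g; may be absent. Its bore is either 35 mm (goes over the gauge pin) or 25 mm (too tight: stops on the pin's tapered tip, underside about 70 mm above the foot); which is not told. Origin: centre of its underside, z along the sleeve. Starts upright on the bench.
- ring1 (a point): Centre of the top face of steel holder ring 1 of 3 on the grey stand (fixed): 32 mm bore, 48 mm outer dia, 12 mm thick, top 165 mm above the bench, clear below to the base plate at 12 mm. Rings are 80 mm apart along y. A rail and two posts stand 57 mm behind the rings (+x, away from the robot), no higher than the rings. z up.
- ring2 (a point): Centre of the top face of steel holder ring 2 of 3 on the grey stand (fixed): 32 mm bore, 48 mm outer dia, 12 mm thick, top 165 mm above the bench, clear below to the base plate at 12 mm. Rings are 80 mm apart along y. A rail and two posts stand 57 mm behind the rings (+x, away from the robot), no higher than the rings. z up.
- ring3 (a point): Centre of the top face of steel holder ring 3 of 3 on the grey stand (fixed): 32 mm bore, 48 mm outer dia, 12 mm thick, top 165 mm above the bench, clear below to the base plate at 12 mm. Rings are 80 mm apart along y. A rail and two posts stand 57 mm behind the rings (+x, away from the robot), no higher than the rings. z up.
- pin_foot (a point): Foot of the steel gauge pin, on the upper face of its green 90 x 90 x 12 mm base plate (fixed). The pin rises 75 mm above this point, 30 mm dia, its last 10 mm tapered to 18 mm. z up. It takes two adapters, one on top of the other.
- reject_tray: Red open tray, fixed, 150 x 150 mm, 40 mm tall, walls and floor 5 mm thick. Origin: centre of its underside; x and y along its sides.
- caddy: Blue open caddy, fixed, 75 mm (x) by 252 mm (y), 80 mm tall, with three slots 28 mm wide at y = -80, 0, 80 mm holding the keys; floor 6 mm thick, walls 6 mm. Keys lean towards its -x side. Origin: centre of its underside.
- vial1: Amber glass vial with black cap, 40 mm dia, 110 mm tall, 120 g, standing upright; bystander, leave alone. Origin: centre of its underside, z up.
- vial2: Amber glass vial with black cap, 40 mm dia, 110 mm tall, 120 g, standing upright; bystander, leave alone. Origin: centre of its underside, z up.
- vial3: Amber glass vial with black cap, 40 mm dia, 110 mm tall, 120 g, standing upright; bystander, leave alone. Origin: centre of its underside, z up.
- vial4: Amber glass vial with black cap, 40 mm dia, 110 mm tall, 120 g, standing upright; bystander, leave alone. Origin: centre of its underside, z up.
- jar: White jar, 70 mm dia, 80 mm tall; bystander. Origin: centre of its underside.
- dispenser: Bottle-top dispenser lying on the bench, white barrel with black collar and yellow cap, about 190 mm long along its x, 64 mm high; bystander. Origin: on the bench under it.
Things that resemble listed ones, but are neither listed nor needed, are in the scene too. Leave any grey or purple look-alike of the adapter_c alone.

How it is judged (in metres and radians):
At the end, for the whole second after the job is handed in: Each key hangs upright (0.15 rad) in a ring, flange on its top face (5 mm in height, 12 mm off centre); each wide-bore adapter is on the pin, upright (0.12 rad; either end up), its lower end at most 41 mm above the foot; each tight one lies in the reject tray; all at rest (((horizontal distance between key_red and ring1 below 0.012 m and z of key_red in the frame of ring1 between -0.13 and -0.12 m) or (horizontal distance between key_red and ring2 below 0.012 m and z of key_red in the frame of ring2 between -0.13 and -0.12 m) or (horizontal distance between key_red and ring3 below 0.012 m and z of key_red in the frame of ring3 between -0.13 and -0.12 m)) and angle between each of key_red, key_yellow, key_green's own z axis and vertical below 0.15 rad and linear speed of each of key_red, key_yellow, key_green, adapter_a, adapter_c, adapter_b, adapter_d below 0.03 m/s and ((horizontal distance between key_yellow and ring1 below 0.012 m and z of key_yellow in the frame of ring1 between -0.13 and -0.12 m) or (horizontal distance between key_yellow and ring2 below 0.012 m and z of key_yellow in the frame of ring2 between -0.13 and -0.12 m) or (horizontal distance between key_yellow and ring3 below 0.012 m and z of key_yellow in the frame of ring3 between -0.13 and -0.12 m)) and ((horizontal distance between key_green and ring1 below 0.012 m and z of key_green in the frame of ring1 between -0.13 and -0.12 m) or (horizontal distance between key_green and ring2 below 0.012 m and z of key_green in the frame of ring2 between -0.13 and -0.12 m) or (horizontal distance between key_green and ring3 below 0.012 m and z of key_green in the frame of ring3 between -0.13 and -0.12 m)) and horizontal distance between each of adapter_a, adapter_c and pin_foot below 0.008 m and ((z of adapter_a in the frame of pin_foot below 0.041 m and angle between adapter_a's own z axis and vertical below 0.12 rad) or (z of adapter_a in the frame of pin_foot below 0.076 m and angle between adapter_a's own z axis and vertical above 3.02 rad)) and ((z of adapter_c in the frame of pin_foot below 0.041 m and angle between adapter_c's own z axis and vertical below 0.12 rad) or (z of adapter_c in the frame of pin_foot below 0.076 m and angle between adapter_c's own z axis and vertical above 3.02 rad)) and x of adapter_b in the frame of reject_tray between -0.07 and 0.07 m and y of adapter_b in the frame of reject_tray between -0.07 and 0.07 m and z of each of adapter_b, adapter_d in the frame of reject_tray below 0.06 m and x of adapter_d in the frame of reject_tray between -0.07 and 0.07 m and y of adapter_d in the frame of reject_tray between -0.07 and 0.07 m); the robot touches nothing.
It fails at once if a bystander is shifted more than 40 mm or a vial is knocked over (distance of any of vial1, vial2, vial3, vial4, jar, dispenser from where it was at the start of the episode above 0.04 m or angle between any of vial1, vial2, vial3, vial4's own z axis and vertical above 0.6 rad).
Of key_red, key_yellow, key_green only 2 to 3 are there at a start; the rules pass over those that are not, and their reading is None.
Of adapter_a, adapter_b, adapter_c, adapter_d only 3 to 4 are there at a start; the rules pass over those that are not, and their reading is None.
At some moment in a run one of adapter_a, adapter_b, adapter_c, adapter_d may be knocked a few centimetres aside while the robot is not near it.
It also fails if it takes over 210 s, if anything falls off the work surface, if the arm or the gripper's body presses on something with over 40 N, if the wrist force passes 120 N, or if a joint passes its speed limit or range.

## Working session

There is one attempt and no reset: what is moved stays moved. The work goes in short steps, Python scripts to look and compute and a tool call to move; the robot and the scene stay as the last step left them, time stands still between calls to the robot, and variables do not carry over. Pictures are saved under pics/ and viewed, at most 14 in all, crops included, and the job is handed in when it is done.

Besides the shell and the picture viewer there is one more tool, called after "Request:" as a command line: name --argument value ..., lists and objects as JSON in quotes. arm_command: Moves the arm, as the interface text tells. Its arguments: {"type":"object","properties":{"series":{"type":"array"},"jaw":{"type":"number"}},"required":["series"]}

```bash
mkdir -p pics
cat > h.py <<'E'
import numpy as np, cv2
from workcell import ctrl
def grab(n,save=None):
    d=ctrl.get_image(n); 
    if save: cv2.imwrite(f'pics/{save}.png',d['frame'])
    return d
def K(d): return np.array([[d['fx'],0,d['cx']],[0,d['fy'],d['cy']],[0,0,1.]])
def ray(d,u,v):
    R=cv2.Rodrigues(np.array(d['rvec'],float))[0]; t=np.array(d['tvec'],float).ravel()
    return -R.T@t, R.T@np.linalg.solve(K(d),[u,v,1.])
def onz(d,u,v,z):
    c,r=ray(d,u,v); return c+r*(z-c[2])/r[2]
def proj(d,P):
    p,_=cv2.projectPoints(np.array(P,float).reshape(-1,3),np.array(d['rvec'],float),np.array(d['tvec'],float),K(d),None); return p.reshape(-1,2)
E
python3 - <<'E'
from h import *
for n in('top','scene'):
    d=grab(n,n+'0'); print(n,ray(d,280,210), d['fx'])
    cv2.imwrite(f'pics/{n}0b.png',cv2.resize(d['frame'],(800,600),interpolation=cv2.INTER_CUBIC))
print(ctrl.get_obs())
E
```

```text
top (array([ 366.49289698,   54.14422656, 1539.31474307]), array([ 0.17570497,  0.01734033, -0.98445729])) 431.6798545306483
scene (array([1312.23009517,  482.22702199, 1148.95769275]), array([-0.56212615, -0.30216042, -0.77001461])) 481.07434852378753
{'t': 0.1, 'qpos': array([-1.21599953e+00,  4.23738029e-01,  1.63056922e+00,  1.54130165e-05,
        1.08859558e+00, -1.90027559e-02]), 'qvel': array([-0.00073077, -0.00077091, -0.00178732,  0.00154407, -0.00097755,
        0.00030914]), 'joint_torque': array([-3.64822008e-04, -5.45613027e+01, -2.74326396e+01,  6.44434313e-02,
        1.88450835e-02, -1.06935602e-05]), 'ee_pos': array([ 228.07580443, -581.36509856,  205.91334849]), 'orientation': array([-3.08561246e+00, -5.83499022e-01,  3.22639209e-04]), 'ft_force': array([-0.07859684, -0.36425583,  0.15589693]), 'moment': array([ 0.01661834, -0.01486045,  0.01082162]), 'grasp_force': 0.0, 'width': 87.80978394246434}
```

View pics/top0b.png

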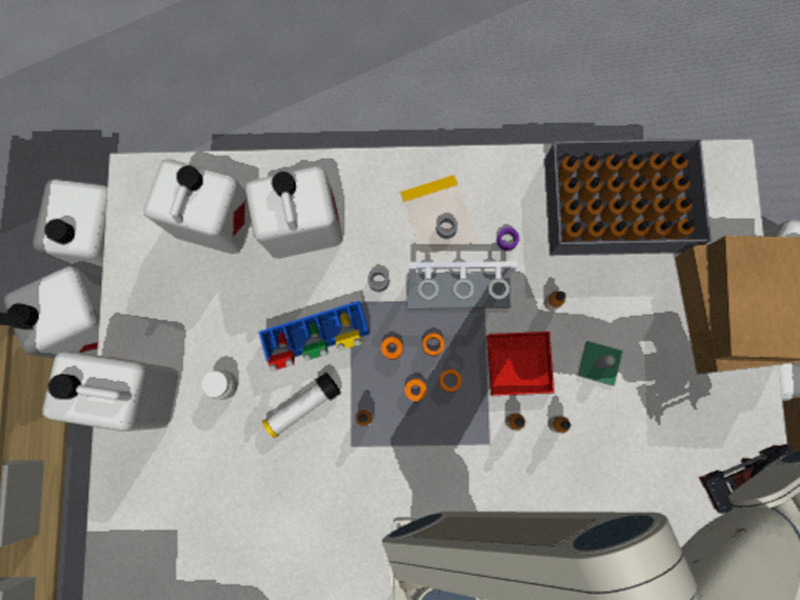

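View pics/scene0b.png

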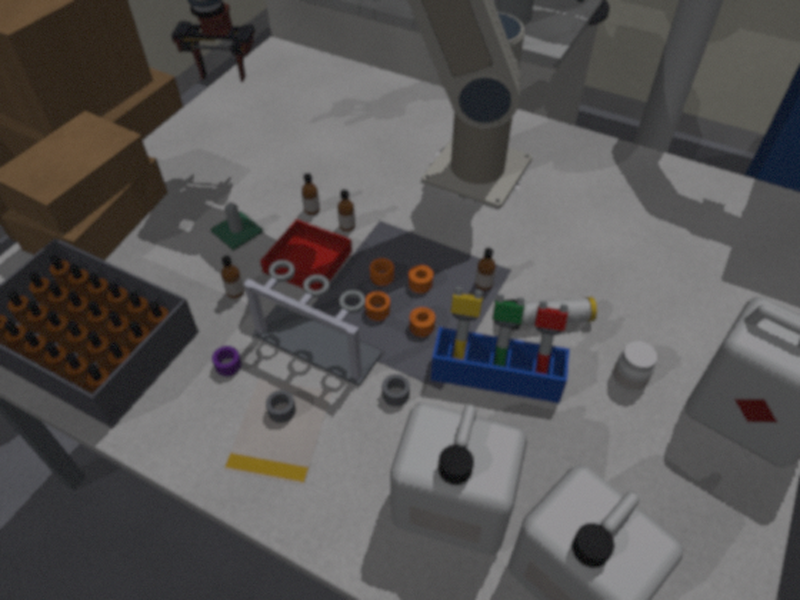

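Three keys (scene ~(466,305), (508,310), (550,320)) and four orange rings on the dark mat are visible (top ~(391,347), (432,344), (415,390), (450,380)); grey and purple look-alikes lie elsewhere. The stand, red tray, green pin base and blue caddy are all in view. Next I'll measure them.

```bash
cat >> h.py <<'E'
def blobs(d,lo,hi,amin=40):
    m=cv2.inRange(cv2.cvtColor(d['frame'],cv2.COLOR_BGR2HSV),np.array(lo),np.array(hi))
    m=cv2.morphologyEx(m,cv2.MORPH_CLOSE,np.ones((3,3),np.uint8))
    cs,_=cv2.findContours(m,cv2.RETR_EXTERNAL,cv2.CHAIN_APPROX_NONE)
    return m,[c for c in cs if cv2.contourArea(c)>amin]
COL=dict(orange=((5,170,100),(16,255,255)),red=((0,150,60),(4,255,255)),red2=((172,150,60),(180,255,255)),green=((45,100,30),(85,255,255)),blue=((105,150,50),(125,255,255)),yellow=((22,150,90),(33,255,255)))
E
python3 - <<'E'
from h import *
t=grab('top'); s=grab('scene')
for nm,d in(('top',t),('scene',s)):
  for k,(lo,hi) in COL.items():
    for c in blobs(d,lo,hi)[1]:
        (u,v),(w,h),a=cv2.minAreaRect(c)
        z={'orange':35,'red':40,'green':12,'blue':80}.get(k,40)
        print(nm,k,cv2.contourArea(c),np.round([u,v,w,h,a],1),np.round(onz(d,u,v,z)[:2],0), np.round([onz(d,*p,z)[:2] for p in cv2.boxPoints(((u,v),(w,h),a))]).tolist() if k in('red','green','blue') and nm=='top' else '')
c1=t['frame'][170:320,170:470]; c2=s['frame'][140:290,150:450]
cv2.imwrite('pics/crop1.png',np.vstack([cv2.resize(c1,(600,300),interpolation=3),cv2.resize(c2,(600,300),interpolation=3)]))
E
```

```text
top orange 158.0 [290.5 272.5  14.1  14.1  45. ] [415.  48.] 
top orange 160.0 [315. 266.  14.  14.  90.] [436. -38.] 
top orange 159.5 [274. 243.  14.  14.  90.] [518. 103.] 
top orange 165.0 [303.  240.5  15.   14.   90. ] [525.   2.] 
top red 97.0 [196.5 251.9   9.5  17.4  71.6] [492. 374.] [[498.0, 408.0], [516.0, 351.0], [485.0, 340.0], [467.0, 397.0]]
top red 1768.0 [364.  254.   43.2  43.6  86.2] [ 474. -208.] [[545.0, -130.0], [553.0, -282.0], [404.0, -284.0], [396.0, -135.0]]
top green 554.5 [419.9 253.6  25.2  24.5  14. ] [ 474. -409.] [[444.0, -354.0], [527.0, -380.0], [504.0, -464.0], [421.0, -438.0]]
top green 106.5 [219.8 244.8   9.5  18.   71.6] [518. 297.] [[524.0, 333.0], [543.0, 272.0], [511.0, 261.0], [492.0, 322.0]]
top blue 1029.0 [219.4 232.2  23.7  74.2  73.1] [554. 288.] [[558.0, 421.0], [629.0, 178.0], [550.0, 155.0], [480.0, 396.0]]
top yellow 106.5 [243.2 237.8   9.8  17.1  71.6] [538. 211.] 
top yellow 235.5 [299.8 131.4   7.1  39.2  72.3] [923.   4.] 
scene orange 160.0 [295.5 222.5  13.   15.   90. ] [520. 108.] 
scene orange 157.0 [263.5 210.5  13.   15.   90. ] [524.   2.] 
scene orange 148.5 [294. 192.  12.  16.  90.] [415.  49.] 
scene red 213.0 [385.5 222.9  19.7  12.8   9.5] [401. 342.] 
scene red 1057.5 [216.6 178.4  39.7  44.7  29.2] [ 483. -192.] 
scene red2 45.5 [380. 254.  10.   6.  90.] [512. 367.] 
scene red2 153.5 [205.7 182.2  24.6  26.   27.9] [ 512. -213.] 
scene red2 150.0 [224.5 166.2  38.2  11.2  19.5] [ 425. -199.] 
scene green 60.0 [349.9 248.8   6.9  11.    8.1] [515. 282.] 
scene green 221.0 [355.6 217.9  18.5  14.6   7.1] [402. 252.] 
scene green 198.0 [164.9 160.9  17.8  26.5  58. ] [ 475. -407.] 
scene blue 2604.5 [349.5 255.1  93.7  36.7   9.6] [582. 301.] 
scene blue 859.0 [545.  100.5  61.   28.   90. ] [-347.  648.] 
scene yellow 423.5 [186.4 326.7  54.8   8.9  10.6] [947.  19.] 
scene yellow 195.5 [326.1 212.2  19.2  13.2   9.5] [446. 172.]
```

View pics/crop1.png

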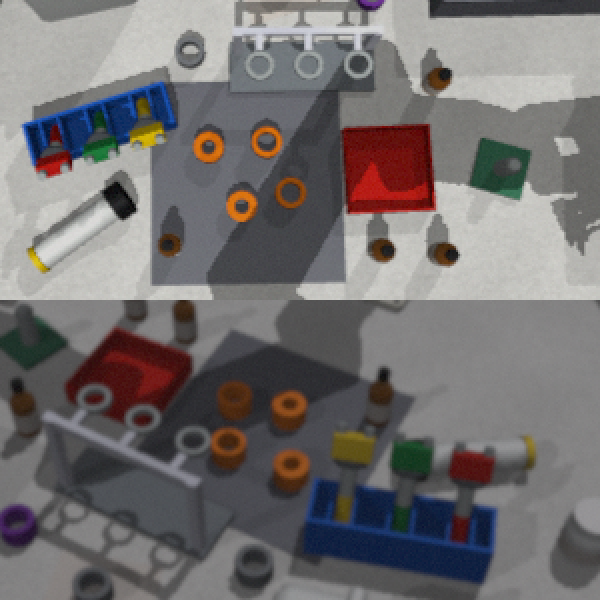

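The crop separates the candidates. Bores are small at top px (274,243) and (290,272), and large at (303,240) and (315,266). The keys' cross-bars lie along the caddy's y. The grey and purple rings (190,50), (370,0) and so on don't match, so I leave them. Next I'll refine the positions.

```bash
cat >> h.py <<'E'
def tri(d1,p1,d2,p2):
    c1,r1=ray(d1,*p1); c2,r2=ray(d2,*p2)
    a=np.linalg.lstsq(np.stack([r1,-r2],1),c2-c1,rcond=None)[0]
    A,B=c1+a[0]*r1,c2+a[1]*r2; return (A+B)/2,np.linalg.norm(A-B)
def adapters(d):
    hsv=cv2.cvtColor(cv2.resize(d['frame'],None,fx=4,fy=4,interpolation=3),cv2.COLOR_BGR2HSV)
    m=cv2.inRange(hsv,(4,140,70),(17,255,255)); out=[]
    cs,hh=cv2.findContours(m,cv2.RETR_CCOMP,cv2.CHAIN_APPROX_NONE)
    for i,c in enumerate(cs):
        if hh[0][i][3]<0 and cv2.contourArea(c)>1200:
            hole=sum(cv2.contourArea(cs[j]) for j in range(len(cs)) if hh[0][j][3]==i)
            (u,v),_=cv2.minEnclosingCircle(c); e=cv2.fitEllipse(c)
            P=onz(d,(e[0][0]-1.5)/4,(e[0][1]-1.5)/4,30)
            out.append((np.round(P[:2],1),np.round(e[1],1),round(hole/cv2.contourArea(c),2)))
    return out
E
python3 - <<'E'
from h import *
t=grab('top'); s=grab('scene')
for a in adapters(t): print(*a)
# rings
for nm,d,box in(('top',t,(285,190,365,215)),('scene',s,(185,175,265,225))):
    x0,y0,x1,y1=box; g=cv2.resize(cv2.cvtColor(d['frame'][y0:y1,x0:x1],cv2.COLOR_BGR2GRAY),None,fx=6,fy=6,interpolation=3)
    m=cv2.adaptiveThreshold(g,255,cv2.ADAPTIVE_THRESH_MEAN_C,cv2.THRESH_BINARY,91,-3)
    cs,hh=cv2.findContours(m,cv2.RETR_CCOMP,cv2.CHAIN_APPROX_NONE)
    for i,c in enumerate(cs):
        if hh[0][i][3]>=0 and cv2.contourArea(c)>300:
            e=cv2.fitEllipse(c); u,v=(e[0][0]-2.5)/6+x0,(e[0][1]-2.5)/6+y0
            print(nm,'ring hole',round(u,1),round(v,1),np.round(np.array(e[1])/6,1),np.round(onz(d,u,v,162),1))
    cv2.imwrite(f'pics/ring_{nm}.png',np.hstack([g,m]))
# keys: triangulate head blobs
for k,pt,ps in(('red',(196.5,251.9),(385.5,222.9)),('green',(219.8,244.8),(355.6,217.9)),('yellow',(243.2,237.8),(326.1,212.2))):
    P,e=tri(t,pt,s,ps); print(k,np.round(P,1),round(e,1))
yaw=.27; x=np.array([np.cos(yaw),np.sin(yaw),0]); y=np.array([-x[1],x[0],0]); C=np.array([557.4,289.5,0])
for k,j,in(('red',80),('green',0),('yellow',-80)): print(k,np.round(C-53.8*x+j*y+[0,0,140.5],1))
# pin base corners & pin tip
for n,d in(('top',t),('scene',s)):
    for c in blobs(d,*COL['green'])[1]:
        if abs(cv2.contourArea(c)-554)<100 or (n=='scene' and cv2.boundingRect(c)[0]<200):
            print(n,cv2.convexHull(c)[:,0].tolist() and [np.round(onz(d,*p,12)[:2]).tolist() for p in cv2.boxPoints(cv2.minAreaRect(c))])
E
```

```text
[414.8  47.7] [61.4 63.1] 0.19
[435.8 -37.2] [60.9 61.3] 0.4
[518.5 104.1] [60.8 62.2] 0.18
[525.8   2.2] [60.  63.4] 0.36
top ring hole 348.9 201.4 [9.4 9.7] [ 636.6 -145.6  162. ]
top ring hole 324.2 201.7 [9.5 9.8] [637.1 -65.6 162. ]
top ring hole 299.4 201.8 [ 9.2 10.1] [638.1  15.  162. ]
scene ring hole 246.1 209.9 [ 8.4 11.3] [634.1  15.1 162. ]
scene ring hole 220.6 199.3 [ 7.9 10.5] [634.3 -65.5 162. ]
scene ring hole 196.5 188.7 [ 7.4 10.4] [ 633.  -145.7  162. ]
red [482.8 353.5 139.1] 2.0
green [504.6 277.3 139.7] 1.5
yellow [525.9 200.4 142.6] 0.9
red [484.2 352.3 140.5]
green [505.5 275.1 140.5]
yellow [526.9 198.  140.5]
top [[446.0, -352.0], [527.0, -380.0], [502.0, -466.0], [420.0, -437.0]]
scene [[496.0, -455.0], [408.0, -430.0], [453.0, -358.0], [537.0, -384.0]]
```

Measured positions:
- **Bores:** hole ratios of 0.40 and 0.36 (expected 0.42) mark the adapters at (436,-37) and (526,2) as wide. Ratios of 0.18–0.19 (expected 0.21) mark (415,48) and (518,104) as tight.
- **Rings:** x≈635, y = 15, -65.5 and -145.6. The 80 mm spacing checks.
- **Keys:** triangulated head heights are 139–143 mm, against 140.5 mm expected.

I'm moving to above the yellow key.

Request:
arm_command --jaw 0.55 --series '[{"linear": [0, 0, -0.02], "turn": 0.1}, {"linear": [0.025, -0.0335, -0.018], "turn": 0}, {"linear": [0.025, -0.0335, -0.018], "turn": 0}, {"linear": [0.025, -0.0335, 0], "turn": 0}, {"linear": [0.025, -0.0335, 0], "turn": 0}, {"linear": [0.025, -0.0335, 0], "turn": 0}, {"linear": [0.025, -0.0335, 0], "turn": 0}, {"linear": [0.025, -0.0335, 0], "turn": 0}, {"linear": [0.025, -0.0335, 0], "turn": 0}, {"linear": [0.025, -0.0335, 0], "turn": 0}]'

```text
t: 1.3
ee_pos: [363.6, -229.2, 262.8]
orientation: [3.112, 0.428, 0.001]
ft_force: [0.3, -0.5, -0.3]
width: 68.0
grasp_force: 0.0
```

Request:
arm_command --series '[{"linear": [0.025, -0.0335, 0], "turn": 0}, {"linear": [0.025, -0.0335, 0], "turn": 0}, {"linear": [0.025, -0.0335, 0], "turn": 0}, {"linear": [0.025, -0.0335, 0], "turn": 0}, {"linear": [0.025, -0.0335, 0], "turn": 0}, {"linear": [0.025, -0.0335, 0], "turn": 0}, {"linear": [0.025, -0.0335, 0], "turn": 0}, {"linear": [0.025, -0.0335, 0], "turn": 0}, {"linear": [0.025, -0.0335, 0], "turn": 0}, {"linear": [0.025, -0.0335, 0], "turn": 0}]'

```text
t: 2.3
ee_pos: [513.8, 161.2, 262.7]
orientation: [3.112, 0.429, 0.0]
ft_force: [0.9, -0.8, -0.4]
width: 68.2
grasp_force: 0.0
```

Request:
arm_command --series '[{"linear": [0.023, -0.034, 0], "turn": 0}, {"linear": [0, 0, 0], "turn": 0}, {"linear": [0, 0, 0], "turn": 0}]'

```text
t: 2.6
ee_pos: [526.0, 198.8, 262.1]
orientation: [3.111, 0.432, -0.002]
ft_force: [-0.0, 0.2, 0.4]
width: 68.2
grasp_force: 0.0
```

Request:
arm_command --series '[{"linear": [0, 0, 0.02], "turn": 0}, {"linear": [0, 0, 0.02], "turn": 0}, {"linear": [0, 0, 0.02], "turn": 0}, {"linear": [0, 0, 0.02], "turn": 0}, {"linear": [0, 0, 0.02], "turn": 0}, {"linear": [0, 0, 0.02], "turn": 0}, {"linear": [0, 0, 0], "turn": 0}, {"linear": [0, 0, 0], "turn": 0}]'

```text
t: 3.4
ee_pos: [526.2, 197.3, 142.9]
orientation: [3.112, 0.427, -0.001]
ft_force: [0.3, 0.3, 0.8]
width: 68.0
grasp_force: 0.0
```

Request:
arm_command --jaw -1 --series '[{"linear": [0, 0, 0], "turn": 0}, {"linear": [0, 0, 0], "turn": 0}, {"linear": [0, 0, 0], "turn": 0}, {"linear": [0, 0, 0], "turn": 0}, {"linear": [0, 0, 0], "turn": 0}, {"linear": [0, 0, 0], "turn": 0}]'

```text
t: 4.0
ee_pos: [526.8, 198.7, 143.1]
orientation: [-3.112, -0.429, -0.002]
ft_force: [0.2, 1.2, 3.6]
width: 23.4
grasp_force: 2.1
```

Run:
```python
from h import *
t=grab('top'); s=grab('scene')
a=cv2.resize(t['frame'][190:290,170:300],(780,600),interpolation=3)[:,:]
b=cv2.resize(s['frame'][150:280,290:420],(600,600),interpolation=3)
cv2.imwrite('pics/k1.png',np.hstack([cv2.resize(a,(400,308)),cv2.resize(b,(308,308))]))
print(ctrl.get_obs()['width'],ctrl.get_obs()['grasp_force'])
```

```text
15.636914526404508 2.3571513482602313
```

View pics/k1.png

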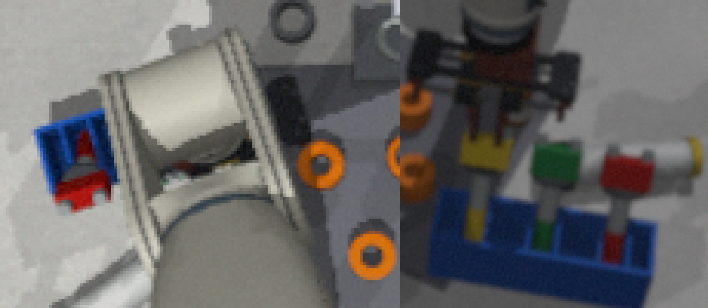

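The crop shows the yellow head at (485,150) with its face clear and the gripper behind and above it. The jaw reads 15.6 mm, so it isn't holding the head. I'll check where the fingertips project.

Run:
```python
from h import *
o=ctrl.get_obs(); print({k:np.round(o[k],3) for k in o})
s=grab('scene'); p=o['ee_pos']
print(proj(s,[p,p-[0,0,19],p+[0,0,61]]))
cv2.imwrite('pics/k2.png',cv2.resize(s['frame'][140:260,280:400],(600,600),interpolation=3))
```

```text
{'t': np.float64(4.1), 'qpos': array([0.339, 0.416, 1.816, 0.   , 0.909, 1.636]), 'qvel': array([-0.   ,  0.   ,  0.001, -0.002, -0.001,  0.   ]), 'joint_torque': array([ -0.408, -47.392, -21.802,  -0.175,  -0.051,  -0.   ]), 'ee_pos': array([526.733, 198.587, 142.954]), 'orientation': array([-3.112e+00, -4.290e-01, -1.000e-03]), 'ft_force': array([-0.886,  0.876,  5.207]), 'moment': array([ 0.122, -0.005, -0.002]), 'grasp_force': np.float64(2.357), 'width': np.float64(15.637)}
[[325.18278156 212.06353341]
 [324.68799711 216.47714546]
 [326.84970856 197.19409063]]
```

View pics/k2.png

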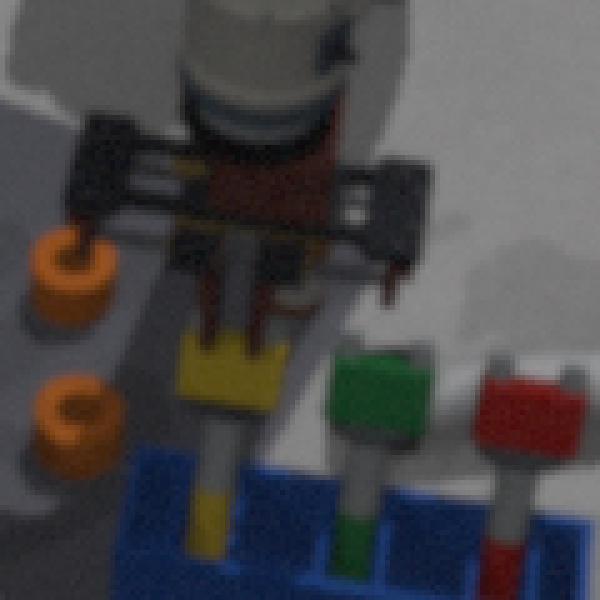

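Run:
```python
from h import *
s=grab('scene'); t=grab('top')
yaw=.274; x=np.array([np.cos(yaw),np.sin(yaw),0]); y=np.array([-x[1],x[0],0]); C=np.array([557.4,289.5,0])
for d,nm in((s,'scene'),(t,'top')):
  for k,j,col in(('red',80,'red'),('green',0,'green')):
    P=[C+(20.7-zz/2+10.4)*x+(j+e*28)*y+[0,0,11.5+zz*.866+6] for zz in(167,131) for e in(-1,1)]
    F=C+20.7*x+j*y+[0,0,11.5]; 
    print(nm,k,np.round(proj(d,P),1).tolist(),'tip',np.round(proj(d,F),1).tolist())
    for c in blobs(d,*COL[col])[1]:
        r=cv2.boundingRect(c)
        if cv2.contourArea(c)<400: print(' ',np.round(cv2.boxPoints(cv2.minAreaRect(c)),1).tolist(),r)
```

```text
scene red [[375.1, 216.2], [396.7, 219.8], [372.7, 228.7], [394.0, 232.4]] tip [[374.5, 272.2]]
  [[374.3999938964844, 227.8000030517578], [376.3999938964844, 214.89999389648438], [396.1000061035156, 217.89999389648438], [394.1000061035156, 230.8000030517578]] (375, 216, 21, 15)
scene green [[344.7, 211.2], [365.9, 214.7], [342.6, 223.6], [363.6, 227.2]] tip [[345.7, 266.9]]
  [[345.8999938964844, 253.6999969482422], [347.3999938964844, 242.89999389648438], [354.20001220703125, 243.89999389648438], [352.6000061035156, 254.6999969482422]] (347, 243, 8, 12)
  [[345.29998779296875, 223.60000610351562], [347.3999938964844, 209.1999969482422], [365.8999938964844, 211.8000030517578], [363.79998779296875, 226.3000030517578]] (346, 211, 20, 16)
  [[149.3000030517578, 159.8000030517578], [173.10000610351562, 146.1999969482422], [181.8000030517578, 161.39999389648438], [158.0, 175.0]] (150, 151, 32, 22)
top red [[203.5, 248.1], [186.6, 253.2], [203.9, 243.7], [187.5, 248.6]] tip [[198.9, 234.5]]
  [[186.8000030517578, 250.39999389648438], [203.3000030517578, 244.89999389648438], [206.1999969482422, 253.60000610351562], [189.6999969482422, 259.1000061035156]] (188, 246, 18, 12)
top green [[227.5, 241.0], [210.7, 246.0], [227.4, 236.7], [211.0, 241.6]] tip [[220.5, 228.1]]
```

Request:
arm_command --series '[{"linear": [0, 0, 0], "turn": 0}, {"linear": [0, 0, 0], "turn": 0}, {"linear": [0, 0, 0], "turn": 0}]'

```text
t: 4.55
ee_pos: [526.7, 198.4, 142.9]
orientation: [3.112, 0.429, 0.001]
ft_force: [-0.6, 0.9, 5.9]
width: 0.7
grasp_force: 2.7
```

Run:
```python
from h import *
o=ctrl.get_obs(); print({k:np.round(o[k],3) for k in ('t','width','grasp_force','ft_force')})
s=grab('scene')
cv2.imwrite('pics/k3.png',cv2.resize(s['frame'][180:240,290:370],(800,600),interpolation=3))
print([np.round(cv2.boxPoints(cv2.minAreaRect(c)),1).tolist() for c in blobs(s,*COL['yellow'])[1]])
```

```text
{'t': np.float64(4.55), 'width': np.float64(0.691), 'grasp_force': np.float64(2.709), 'ft_force': array([-0.576,  0.88 ,  5.905])}
[[[158.60000610351562, 326.20001220703125], [160.1999969482422, 317.3999938964844], [214.10000610351562, 327.3999938964844], [212.5, 336.20001220703125]], [[316.6000061035156, 219.0], [317.29998779296875, 207.8000030517578], [336.1000061035156, 209.0], [335.3999938964844, 220.1999969482422]]]
```

View pics/k3.png

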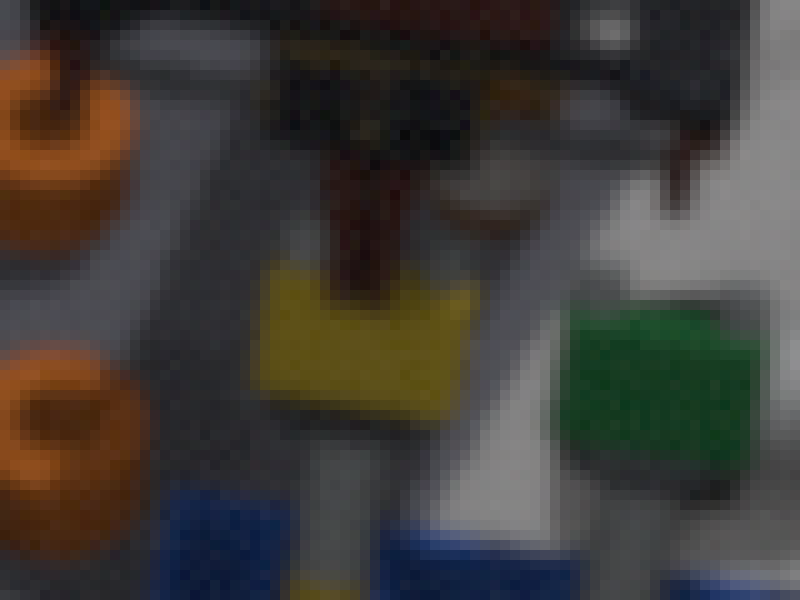

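The fingers shut fully (0.7 mm) at (360,300) over the yellow head, so the grasp failed. I'll open, raise the arm and look again from close by.

Request:
arm_command --jaw 0.55 --series '[{"linear": [0, 0, 0], "turn": 0}, {"linear": [0, 0, 0], "turn": 0}, {"linear": [0, 0, 0], "turn": 0}, {"linear": [0, 0, 0], "turn": 0}, {"linear": [0, 0, 0], "turn": 0}, {"linear": [0, 0, 0], "turn": 0}, {"linear": [0, 0, 0], "turn": 0}, {"linear": [0, 0, 0], "turn": 0}, {"linear": [0, 0, 0], "turn": 0}, {"linear": [0, 0, 0], "turn": 0}]'

```text
t: 5.6
ee_pos: [526.0, 198.3, 142.2]
orientation: [3.112, 0.429, -0.001]
ft_force: [-0.2, 0.1, 1.1]
width: 67.6
grasp_force: 0.0
```

Run:
```python
from h import *
o=ctrl.get_obs(); print({k:np.round(o[k],3) for k in ('t','width','grasp_force','ft_force','ee_pos')})
s=grab('scene')
cv2.imwrite('pics/k4.png',cv2.resize(s['frame'][170:240,280:373],(797,600),interpolation=3))
```

```text
{'t': np.float64(5.6), 'width': np.float64(67.558), 'grasp_force': np.float64(0.0), 'ft_force': array([-0.243,  0.062,  1.053]), 'ee_pos': array([526.007, 198.261, 142.169])}
```

View pics/k4.png

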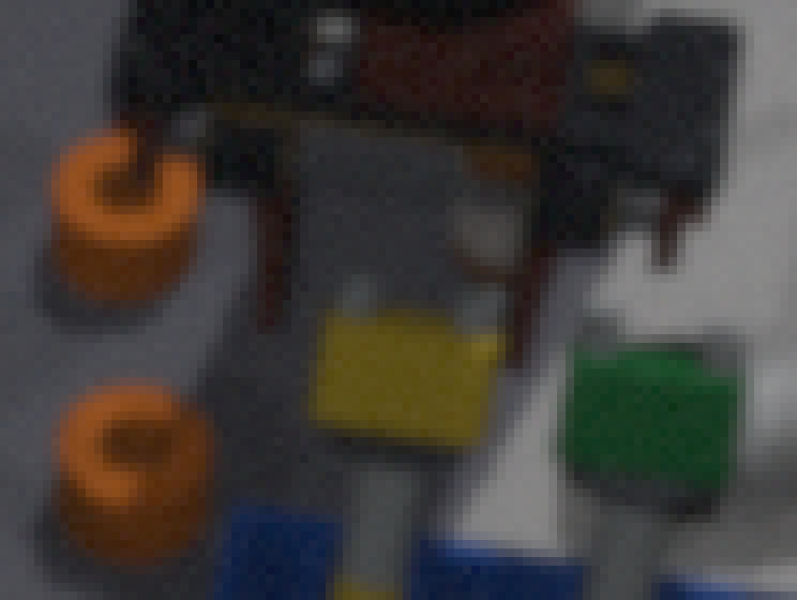

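The jaws now straddle the yellow head, with finger ends at (268,325) and (515,365). Those ends look higher in the image than the stated tip projects. I'll check the calibration and TCP against the first pictures, at the known start pose, and against the robot base.

Run:
```python
from h import *
s=grab('scene'); t=grab('top')
p=np.array([228.1,-581.4,205.9])
for n,d in(('s',s),('t',t)): print(n,np.round(proj(d,[p,p-[0,0,19],p+[0,0,61],[0,0,0]]),1).tolist())
a=cv2.imread('pics/scene0.png')[0:80,100:220]; b=cv2.imread('pics/top0.png')[300:380,480:560]
cv2.imwrite('pics/c0.png',np.hstack([cv2.resize(a,(480,320),interpolation=3),cv2.resize(b,(320,320),interpolation=3)]))
```

```text
s [[156.9, 59.2], [158.0, 64.0], [153.3, 43.2], [333.4, 119.2]]
t [[502.8, 330.2], [499.8, 329.5], [513.3, 332.3], [306.9, 396.1]]
```

View pics/c0.png

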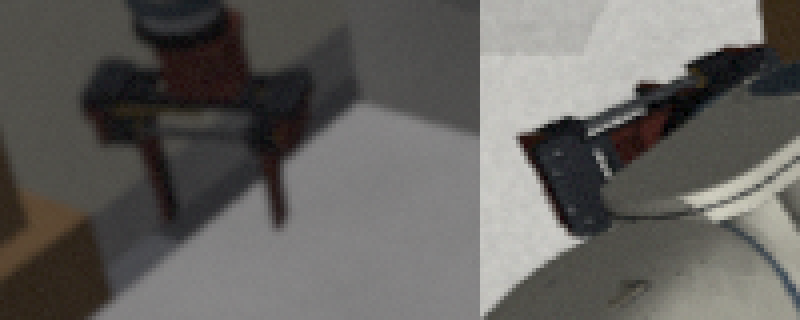

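Both pictures show the finger ends about 26–33 mm higher along the tool than stated, and there is no sideways shift. The fingers had therefore shut on top of the head, which explains the 6 N. I'll go about 30 mm lower, watching force, and grip again.

Request:
arm_command --series '[{"linear": [-0.003, -0.001, 0.005], "turn": 0}, {"linear": [0, 0, 0.005], "turn": 0}, {"linear": [0, 0, 0.005], "turn": 0}, {"linear": [0, 0, 0.005], "turn": 0}, {"linear": [0, 0, 0.005], "turn": 0}, {"linear": [0, 0, 0.005], "turn": 0}, {"linear": [0, 0, 0], "turn": 0}]'

```text
t: 6.45
ee_pos: [522.7, 198.3, 111.7]
orientation: [3.112, 0.429, -0.002]
ft_force: [-0.2, 0.6, -0.4]
width: 68.0
grasp_force: 0.0
```

Request:
arm_command --jaw -1 --series '[{"linear": [0, 0, 0], "turn": 0}, {"linear": [0, 0, 0], "turn": 0}, {"linear": [0, 0, 0], "turn": 0}, {"linear": [0, 0, 0], "turn": 0}, {"linear": [0, 0, 0], "turn": 0}]'

```text
t: 6.95
ee_pos: [523.3, 198.6, 112.7]
orientation: [-3.112, -0.429, -0.0]
ft_force: [0.0, 0.3, 1.0]
width: 56.5
grasp_force: 29.9
```

The head is gripped at 56.5 mm with 30 N. Next I swing it upright about the handle end, using the caddy's back wall as the stop.

Request:
arm_command --series '[{"linear": [0.007, 0, -0.004], "turn": 0}, {"linear": [0.007, 0, -0.0035], "turn": 0}, {"linear": [0.007, 0, -0.003], "turn": 0}, {"linear": [0.0075, 0, -0.0025], "turn": 0}, {"linear": [0.0075, 0, -0.002], "turn": 0}, {"linear": [0.0075, 0, -0.002], "turn": 0}, {"linear": [0.0075, 0, -0.0015], "turn": 0}, {"linear": [0.0075, 0, -0.001], "turn": 0}, {"linear": [0.008, 0, -0.0005], "turn": 0}, {"linear": [0.008, 0, 0], "turn": 0}]'

```text
t: 7.95
ee_pos: [595.7, 218.8, 132.6]
orientation: [-3.112, -0.429, -0.0]
ft_force: [-2.8, -0.9, -1.8]
width: 55.4
grasp_force: 30.0
```

Run:
```python
from h import *
o=ctrl.get_obs(); print({k:np.round(o[k],3) for k in ('t','width','grasp_force','ft_force','moment','ee_pos')})
s=grab('scene')
cv2.imwrite('pics/k5.png',cv2.resize(s['frame'][170:280,280:420],(764,600),interpolation=3))
```

```text
{'t': np.float64(7.95), 'width': np.float64(55.399), 'grasp_force': np.float64(29.999), 'ft_force': array([-2.778, -0.906, -1.787]), 'moment': array([-0.177,  0.796, -0.022]), 'ee_pos': array([595.668, 218.834, 132.567])}
```

View pics/k5.png

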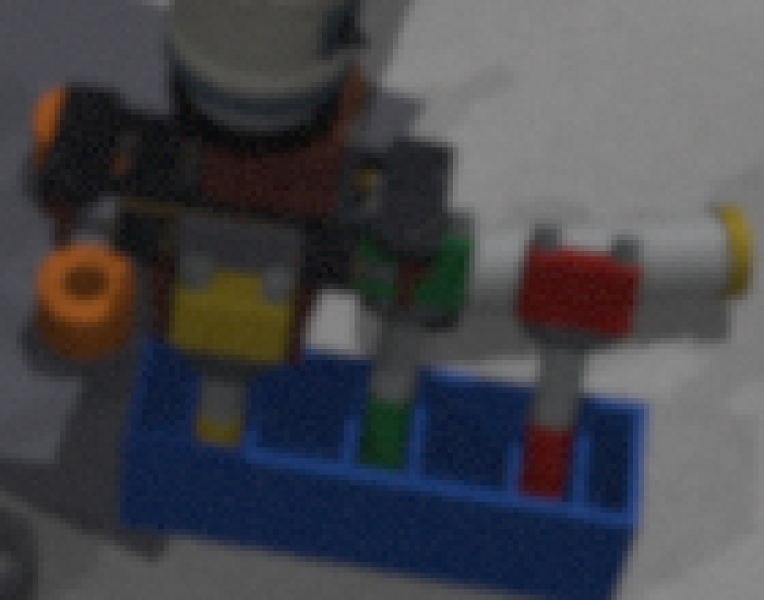

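Request:
arm_command --series '[{"linear": [0.002, 0, 0], "turn": 0}, {"linear": [0.002, 0, 0], "turn": 0}, {"linear": [0, 0, -0.01], "turn": 0}, {"linear": [0, 0, -0.02], "turn": 0}, {"linear": [0, 0, -0.025], "turn": 0}, {"linear": [0, 0, -0.025], "turn": 0}, {"linear": [0, 0, -0.025], "turn": 0}, {"linear": [0, 0, -0.025], "turn": 0}, {"linear": [0, 0, -0.025], "turn": 0}, {"linear": [0, 0, -0.025], "turn": 0}]'

```text
t: 9.0
ee_pos: [599.3, 219.9, 314.9]
orientation: [-3.112, -0.429, -0.005]
ft_force: [-0.3, 0.3, -4.4]
width: 55.7
grasp_force: 30.0
```

Request:
arm_command --series '[{"linear": [0, 0, -0.01], "turn": 0.091}, {"linear": [0, 0, 0], "turn": 0.091}, {"linear": [0, 0, 0], "turn": 0.092}, {"linear": [0, 0, 0], "turn": 0}, {"linear": [0, 0, 0], "turn": 0}]'

```text
t: 9.5
ee_pos: [599.1, 219.8, 323.3]
orientation: [-3.141, -0.003, -0.002]
ft_force: [0.0, 0.0, -3.1]
width: 55.7
grasp_force: 30.0
```

Run:
```python
from h import *
o=ctrl.get_obs(); print({k:np.round(o[k],3) for k in ('t','width','grasp_force','ft_force','moment','ee_pos','orientation')})
s=grab('scene'); t=grab('top'); p=o['ee_pos']
# axis points in camera: grip true centre guess and tip
for d in(s,t): print(np.round(proj(d,[p+[0,0,29],p+[0,0,29-149]]),1).tolist())
a=s['frame'][150:250,270:390]; b=t['frame'][170:270,180:300]
cv2.imwrite('pics/k6.png',np.hstack([cv2.resize(a,(480,400),interpolation=3),cv2.resize(b,(320,267),interpolation=3)[:400] if 0 else cv2.copyMakeBorder(cv2.resize(b,(320,267),interpolation=3),0,133,0,0,0)]))
```

```text
{'t': np.float64(9.5), 'width': np.float64(55.692), 'grasp_force': np.float64(29.999), 'ft_force': array([ 0.007,  0.031, -3.106]), 'moment': array([ 0.035, -0.023, -0.023]), 'ee_pos': array([599.108, 219.823, 323.305]), 'orientation': array([-3.141e+00, -3.000e-03, -2.000e-03])}
[[326.9, 178.6], [322.5, 219.5]]
[[228.3, 203.7], [234.8, 212.7]]
```

View pics/k6.png

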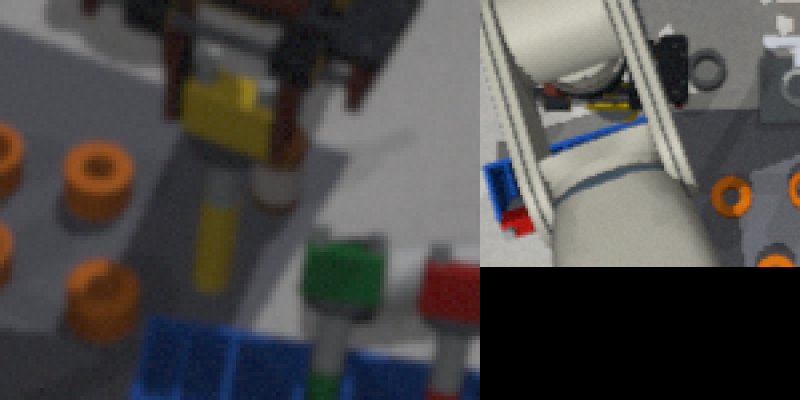

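The key hangs upright in the jaws, with its handle end at crop (208,290), within about 1 px of the vertical-key prediction. I'm carrying it to the far ring (635.5, -145.6).

Request:
arm_command --series '[{"linear": [0.003, 0.02, 0], "turn": 0}, {"linear": [0.003, 0.03, 0], "turn": 0}, {"linear": [0.003, 0.035, 0], "turn": 0}, {"linear": [0.003, 0.035, 0], "turn": 0}, {"linear": [0.003, 0.035, 0], "turn": 0}, {"linear": [0.003, 0.035, 0], "turn": 0}, {"linear": [0.003, 0.035, 0], "turn": 0}, {"linear": [0.003, 0.035, 0], "turn": 0}, {"linear": [0.003, 0.035, 0], "turn": 0}, {"linear": [0.003, 0.03, 0], "turn": 0}]'

```text
t: 10.6
ee_pos: [628.8, -107.1, 322.6]
orientation: [3.141, 0.001, 0.0]
ft_force: [-0.2, 0.5, -3.1]
width: 56.0
grasp_force: 30.0
```

Request:
arm_command --series '[{"linear": [0.003, 0.02, 0], "turn": 0}, {"linear": [0.003, 0.02, 0], "turn": 0}, {"linear": [0, 0, 0], "turn": 0}, {"linear": [0, 0, 0], "turn": 0}, {"linear": [0, 0, 0], "turn": 0}]'

```text
t: 11.1
ee_pos: [634.8, -144.3, 322.5]
orientation: [-3.141, -0.001, 0.0]
ft_force: [-0.1, -0.3, -3.5]
width: 55.5
grasp_force: 30.0
```

Run:
```python
from h import *
o=ctrl.get_obs(); print({k:np.round(o[k],3) for k in ('t','width','ft_force','moment','ee_pos','orientation')})
p=o['ee_pos']
for n in('scene','top'):
    d=grab(n,'r1'+n); T=proj(d,[p+[0,0,29],p+[0,0,29-149]]); print(n,T.round(1).tolist())
    for c in blobs(d,*COL['yellow'],20)[1]:
        r=cv2.minAreaRect(c); vx=cv2.fitLine(c,cv2.DIST_L2,0,.01,.01).ravel(); print(np.round(r[0],1),np.round(r[1],1),np.round(r[2]),cv2.boundingRect(c), np.round(vx,2))
    print('ring',proj(d,[[635.5,-145.6,165]]))
```

```text
{'t': np.float64(11.1), 'width': np.float64(55.502), 'ft_force': array([-0.13 , -0.302, -3.487]), 'moment': array([ 0.084, -0.006, -0.022]), 'ee_pos': array([ 634.755, -144.272,  322.503]), 'orientation': array([-3.141e+00, -1.000e-03,  0.000e+00])}
scene [[186.1, 137.6], [194.5, 179.2]]
[186.4 326.8] [54.8  9. ] 11.0 (159, 318, 56, 18) [9.8000e-01 1.7000e-01 1.8648e+02 3.2681e+02]
[184.7 131.7] [13.   5.9] 22.0 (178, 129, 13, 8) [  0.97   0.26 184.41 132.55]
ring [[195.8365399  188.52825033]]
top [[357.7, 188.8], [350.3, 199.4]]
[188.3 299.9] [13.4  3.7] 51.0 (184, 294, 11, 12) [  0.63   0.77 188.27 299.85]
[299.8 131.4] [ 7.  39.2] 72.0 (281, 123, 39, 18) [  0.95  -0.31 299.56 131.5 ]
ring [[349.05351757 201.50777491]]
```

Request:
arm_command --series '[{"linear": [0.001, 0.001, 0.01], "turn": 0}, {"linear": [0, 0, 0.01], "turn": 0}, {"linear": [0, 0, 0.008], "turn": 0}, {"linear": [0, 0, 0.004], "turn": 0}, {"linear": [0, 0, 0.004], "turn": 0}, {"linear": [0, 0, 0.004], "turn": 0}, {"linear": [0, 0, 0.004], "turn": 0}, {"linear": [0, 0, 0.004], "turn": 0}, {"linear": [0, 0, 0], "turn": 0}]'

```text
t: 12.1
ee_pos: [635.4, -146.2, 273.9]
orientation: [-3.141, 0.0, 0.002]
ft_force: [-0.5, -0.4, -3.7]
width: 55.4
grasp_force: 30.0
```

Run:
```python
from h import *
o=ctrl.get_obs(); print({k:np.round(o[k],3) for k in ('t','width','ft_force','moment','ee_pos')})
a=cv2.resize(grab('scene')['frame'][130:220,150:240],(600,600),interpolation=3)
cv2.imwrite('pics/k7.png',cv2.convertScaleAbs(a,alpha=1.6))
```

```text
{'t': np.float64(12.1), 'width': np.float64(55.411), 'ft_force': array([-0.489, -0.362, -3.651]), 'moment': array([-0.021,  0.02 , -0.025]), 'ee_pos': array([ 635.419, -146.224,  273.907])}
```

View pics/k7.png

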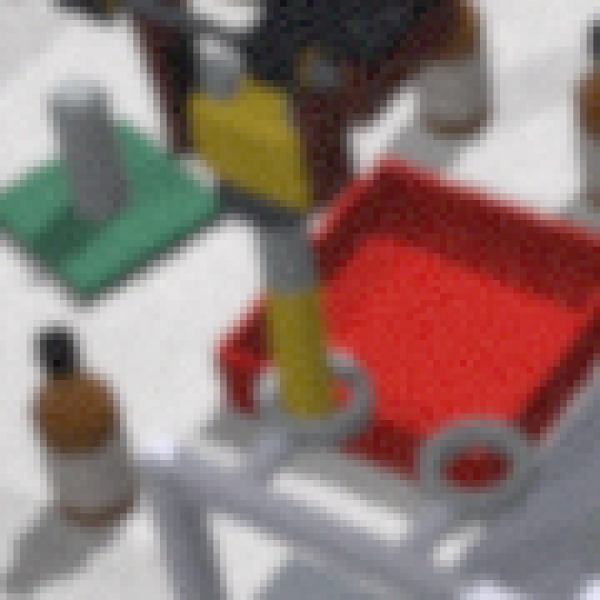

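The crop shows the handle end at (303,408) inside the outline of the far ring (centre about (312,393)). There is no contact force yet, so I'm lowering further under force watch.

Request:
arm_command --series '[{"linear": [0, 0, 0.003], "turn": 0}, {"linear": [0, 0, 0.003], "turn": 0}, {"linear": [0, 0, 0.003], "turn": 0}, {"linear": [0, 0, 0.003], "turn": 0}, {"linear": [0, 0, 0], "turn": 0}]'

```text
t: 12.65
ee_pos: [635.4, -146.2, 261.9]
orientation: [-3.141, 0.0, 0.002]
ft_force: [0.1, -0.3, -3.4]
width: 55.8
grasp_force: 30.0
```

Request:
arm_command --series '[{"linear": [0, 0, 0.003], "turn": 0}, {"linear": [0, 0, 0.003], "turn": 0}, {"linear": [0, 0, 0.003], "turn": 0}, {"linear": [0, 0, 0.003], "turn": 0}, {"linear": [0, 0, 0], "turn": 0}]'

```text
t: 13.15
ee_pos: [635.4, -146.2, 249.9]
orientation: [-3.141, 0.0, 0.002]
ft_force: [0.1, -0.4, -3.0]
width: 55.9
grasp_force: 30.0
```

Request:
arm_command --series '[{"linear": [0, 0, 0.007], "turn": 0}, {"linear": [0, 0, 0.007], "turn": 0}, {"linear": [0, 0, 0.007], "turn": 0}, {"linear": [0, 0, 0.007], "turn": 0}, {"linear": [0, 0, 0.007], "turn": 0}, {"linear": [0, 0, 0.007], "turn": 0}, {"linear": [0, 0, 0.007], "turn": 0}, {"linear": [0, 0, 0.007], "turn": 0}, {"linear": [0, 0, 0.007], "turn": 0}, {"linear": [0, 0, 0.007], "turn": 0}]'

```text
t: 14.15
ee_pos: [635.8, -146.3, 180.0]
orientation: [-3.142, 0.0, -0.0]
ft_force: [0.1, 1.4, -3.3]
width: 55.8
grasp_force: 30.0
```

Request:
arm_command --series '[{"linear": [0, 0, 0.003], "turn": 0}, {"linear": [0, 0, 0.003], "turn": 0}, {"linear": [0, 0, 0.003], "turn": 0}, {"linear": [0, 0, 0], "turn": 0}]'

```text
t: 14.55
ee_pos: [635.6, -146.2, 171.3]
orientation: [-3.141, 0.0, 0.001]
ft_force: [-0.1, 0.1, -2.6]
width: 55.8
grasp_force: 30.0
```

Request:
arm_command --series '[{"linear": [0, 0, 0.002], "turn": 0}, {"linear": [0, 0, 0.002], "turn": 0}, {"linear": [0, 0, 0.002], "turn": 0}, {"linear": [0, 0, 0], "turn": 0}]'

```text
t: 14.95
ee_pos: [635.5, -146.2, 165.2]
orientation: [-3.141, 0.0, 0.001]
ft_force: [0.4, -0.3, -2.7]
width: 55.9
grasp_force: 30.0
```

Request:
arm_command --series '[{"linear": [0, 0, 0.002], "turn": 0}, {"linear": [0, 0, 0.002], "turn": 0}, {"linear": [0, 0, 0], "turn": 0}]'

```text
t: 15.25
ee_pos: [637.1, -146.4, 163.7]
orientation: [3.141, -0.0, 0.005]
ft_force: [-1.1, 1.2, 7.4]
width: 55.6
grasp_force: 30.0
```

The flange is seated, with the force flipping to +7 N at z≈164. Releasing and backing straight up.

Request:
arm_command --jaw 0.5 --series '[{"linear": [0, 0, 0], "turn": 0}, {"linear": [0, 0, 0], "turn": 0}, {"linear": [0, 0, 0], "turn": 0}, {"linear": [0, 0, -0.01], "turn": 0}, {"linear": [0, 0, -0.02], "turn": 0}, {"linear": [0, 0, -0.02], "turn": 0}, {"linear": [0, 0, -0.03], "turn": 0}, {"linear": [0, 0, -0.03], "turn": 0}, {"linear": [0, 0, 0], "turn": 0}]'

```text
t: 16.15
ee_pos: [638.3, -146.9, 277.2]
orientation: [3.14, -0.0, 0.013]
ft_force: [0.2, -0.5, 0.6]
width: 65.8
grasp_force: 0.0
```

Run:
```python
from h import *
o=ctrl.get_obs(); print({k:np.round(o[k],3) for k in ('t','width','ft_force','ee_pos')})
s=grab('scene','after1')
for c in blobs(s,(18,90,40),(36,255,255),20)[1]: print(cv2.boundingRect(c),cv2.minAreaRect(c)[0])
print(proj(s,[[635.5,-145.6,189]]))
for k in('green','red'):
  print([np.round(cv2.minAreaRect(c)[0],1).tolist() for c in blobs(s,*COL[k])[1]])
```

```text
{'t': np.float64(16.15), 'width': np.float64(65.785), 'ft_force': array([ 0.169, -0.53 ,  0.591]), 'ee_pos': array([ 638.288, -146.932,  277.164])}
(158, 317, 58, 20) (186.35997009277344, 326.7352600097656)
(412, 208, 6, 16) (414.8147277832031, 215.40609741210938)
(197, 199, 7, 9) (200.0, 203.0)
(185, 172, 21, 19) (195.2200164794922, 181.54002380371094)
(64, 154, 21, 11) (74.92357635498047, 157.35986328125)
(40, 135, 25, 28) (49.76538848876953, 148.12692260742188)
(68, 120, 16, 22) (74.15721893310547, 129.79122924804688)
(81, 110, 31, 34) (93.41024017333984, 125.96512603759766)
(85, 104, 13, 8) (91.30768585205078, 106.96154022216797)
(19, 74, 11, 9) (24.476924896240234, 77.41539001464844)
(93, 73, 17, 17) (102.25000762939453, 79.75)
(65, 55, 21, 16) (73.53658294677734, 64.82926940917969)
(42, 48, 25, 33) (54.09079360961914, 63.34741973876953)
(54, 26, 20, 14) (62.66755294799805, 32.07373046875)
(53, 19, 14, 9) (59.28823471069336, 23.047061920166016)
(16, 17, 34, 37) (32.75000762939453, 34.25)
(38, 7, 11, 11) (43.0, 12.0)
(68, 0, 11, 24) (73.69999694824219, 11.600000381469727)
[[194.63366671 182.60816648]]
[[350.0, 249.0], [355.6, 217.8], [165.4, 160.9]]
[[385.3, 222.8], [220.2, 172.9]]
```

Yellow hangs in the far ring: head at (195.2,181.5), expected (194.6,182.6). Next is the green key.

Request:
arm_command --series '[{"linear": [-0.0105, -0.0325, 0], "turn": 0}, {"linear": [-0.0105, -0.0325, 0], "turn": 0}, {"linear": [-0.0105, -0.0325, 0], "turn": 0}, {"linear": [-0.0105, -0.0325, 0], "turn": 0}, {"linear": [-0.0105, -0.0325, 0], "turn": 0}, {"linear": [-0.0105, -0.0325, 0], "turn": 0}, {"linear": [-0.0105, -0.0325, 0], "turn": 0}, {"linear": [-0.0105, -0.0325, 0], "turn": 0}, {"linear": [-0.0105, -0.0325, 0], "turn": 0}, {"linear": [-0.0105, -0.0325, 0], "turn": 0}]'

```text
t: 17.2
ee_pos: [529.5, 179.7, 270.4]
orientation: [3.141, -0.0, -0.003]
ft_force: [0.3, -0.4, 0.1]
width: 65.6
grasp_force: 0.0
```

Request:
arm_command --series '[{"linear": [-0.0105, -0.0325, 0], "turn": 0}, {"linear": [-0.0105, -0.0325, 0], "turn": 0}, {"linear": [-0.0105, -0.0325, 0], "turn": 0}, {"linear": [0, 0, 0], "turn": -0.091}, {"linear": [0, 0, 0], "turn": -0.091}, {"linear": [0, 0, 0], "turn": -0.092}, {"linear": [0, 0, 0], "turn": 0}, {"linear": [0, 0, 0], "turn": 0}]'

```text
t: 18.0
ee_pos: [498.9, 276.0, 270.8]
orientation: [3.112, 0.425, -0.002]
ft_force: [0.4, 0.2, 0.4]
width: 65.4
grasp_force: 0.0
```

Request:
arm_command --jaw 0.55 --series '[{"linear": [0.002, 0.001, 0.02], "turn": 0}, {"linear": [0, 0, 0.02], "turn": 0}, {"linear": [0, 0, 0.02], "turn": 0}, {"linear": [0, 0, 0.02], "turn": 0}, {"linear": [0, 0, 0.02], "turn": 0}, {"linear": [0, 0, 0.02], "turn": 0}, {"linear": [0, 0, 0.015], "turn": 0}, {"linear": [0, 0, 0.013], "turn": 0}, {"linear": [0, 0, 0.01], "turn": 0}, {"linear": [0, 0, 0], "turn": 0}]'

```text
t: 19.0
ee_pos: [500.9, 275.4, 112.3]
orientation: [3.112, 0.428, -0.003]
ft_force: [0.3, 0.8, -0.1]
width: 67.9
grasp_force: 0.0
```

Request:
arm_command --jaw -1 --series '[{"linear": [0, 0, 0], "turn": 0}, {"linear": [0, 0, 0], "turn": 0}, {"linear": [0, 0, 0], "turn": 0}, {"linear": [0, 0, 0], "turn": 0}, {"linear": [0, 0, 0], "turn": 0}]'

```text
t: 19.5
ee_pos: [501.9, 276.0, 114.2]
orientation: [-3.112, -0.429, -0.002]
ft_force: [0.9, -0.4, 2.6]
width: 55.8
grasp_force: 30.0
```

Green is gripped. I'll repeat the same swing upright, then lift and straighten.

Request:
arm_command --series '[{"linear": [0.007, 0, -0.004], "turn": 0}, {"linear": [0.007, 0, -0.0035], "turn": 0}, {"linear": [0.007, 0, -0.003], "turn": 0}, {"linear": [0.0075, 0, -0.0025], "turn": 0}, {"linear": [0.0075, 0, -0.002], "turn": 0}, {"linear": [0.0075, 0, -0.002], "turn": 0}, {"linear": [0.0075, 0, -0.0015], "turn": 0}, {"linear": [0.0075, 0, -0.001], "turn": 0}, {"linear": [0.008, 0, -0.0005], "turn": 0}, {"linear": [0.008, 0, 0], "turn": 0}]'

```text
t: 20.5
ee_pos: [574.0, 296.2, 133.6]
orientation: [-3.112, -0.429, -0.0]
ft_force: [-2.2, -1.2, -0.9]
width: 55.8
grasp_force: 30.0
```

Request:
arm_command --series '[{"linear": [0.002, 0, 0], "turn": 0}, {"linear": [0.002, 0, 0], "turn": 0}, {"linear": [0, 0, -0.01], "turn": 0}, {"linear": [0, 0, -0.02], "turn": 0}, {"linear": [0, 0, -0.025], "turn": 0}, {"linear": [0, 0, -0.025], "turn": 0}, {"linear": [0, 0, -0.025], "turn": 0}, {"linear": [0, 0, -0.025], "turn": 0}, {"linear": [0, 0, -0.025], "turn": 0}, {"linear": [0, 0, -0.025], "turn": 0}]'

```text
t: 21.5
ee_pos: [577.6, 297.2, 315.9]
orientation: [-3.111, -0.429, -0.004]
ft_force: [1.1, 0.1, -1.7]
width: 55.8
grasp_force: 30.0
```

Request:
arm_command --series '[{"linear": [0, 0, -0.01], "turn": 0.091}, {"linear": [0, 0, 0], "turn": 0.091}, {"linear": [0, 0, 0], "turn": 0.092}, {"linear": [0, 0, 0], "turn": 0}, {"linear": [0, 0, 0], "turn": 0}]'

```text
t: 22.0
ee_pos: [577.3, 297.2, 324.2]
orientation: [-3.141, -0.004, -0.002]
ft_force: [0.5, -0.3, -2.0]
width: 55.8
grasp_force: 30.0
```

Request:
arm_command --series '[{"linear": [0.005, 0.02, 0], "turn": 0}, {"linear": [0.005, 0.03, 0], "turn": 0}, {"linear": [0.005, 0.035, 0], "turn": 0}, {"linear": [0.005, 0.035, 0], "turn": 0}, {"linear": [0.005, 0.035, 0], "turn": 0}, {"linear": [0.005, 0.035, 0], "turn": 0}, {"linear": [0.005, 0.035, 0], "turn": 0}, {"linear": [0.005, 0.035, 0], "turn": 0}, {"linear": [0.005, 0.035, 0], "turn": 0}, {"linear": [0.005, 0.03, 0], "turn": 0}]'

```text
t: 23.0
ee_pos: [627.2, -29.8, 323.8]
orientation: [3.141, 0.002, 0.001]
ft_force: [0.2, -0.7, -2.1]
width: 55.9
grasp_force: 30.0
```

Request:
arm_command --series '[{"linear": [0.004, 0.02, 0], "turn": 0}, {"linear": [0.004, 0.018, 0], "turn": 0}, {"linear": [0, 0, 0], "turn": 0}, {"linear": [0, 0, 0], "turn": 0}, {"linear": [0, 0, 0], "turn": 0}]'

```text
t: 23.5
ee_pos: [634.9, -65.1, 323.6]
orientation: [-3.141, -0.002, 0.0]
ft_force: [-0.7, 0.7, -0.8]
width: 56.0
grasp_force: 30.0
```

Request:
arm_command --series '[{"linear": [0.001, 0.0005, 0.01], "turn": 0}, {"linear": [0, 0, 0.01], "turn": 0}, {"linear": [0, 0, 0.008], "turn": 0}, {"linear": [0, 0, 0.004], "turn": 0}, {"linear": [0, 0, 0.004], "turn": 0}, {"linear": [0, 0, 0.004], "turn": 0}, {"linear": [0, 0, 0.004], "turn": 0}, {"linear": [0, 0, 0.004], "turn": 0}, {"linear": [0, 0, 0.004], "turn": 0}, {"linear": [0, 0, 0], "turn": 0}]'

```text
t: 24.5
ee_pos: [635.7, -66.4, 270.9]
orientation: [-3.141, 0.0, 0.002]
ft_force: [-0.8, -0.1, -2.1]
width: 55.8
grasp_force: 30.0
```

Request:
arm_command --series '[{"linear": [0, 0, 0.004], "turn": 0}, {"linear": [0, 0, 0.004], "turn": 0}, {"linear": [0, 0, 0.004], "turn": 0}, {"linear": [0, 0, 0.004], "turn": 0}, {"linear": [0, 0, 0], "turn": 0}]'

```text
t: 25.0
ee_pos: [635.6, -66.4, 254.7]
orientation: [-3.141, 0.0, 0.002]
ft_force: [0.2, 0.1, -2.0]
width: 55.9
grasp_force: 30.0
```

Request:
arm_command --series '[{"linear": [0, 0, 0.008], "turn": 0}, {"linear": [0, 0, 0.008], "turn": 0}, {"linear": [0, 0, 0.008], "turn": 0}, {"linear": [0, 0, 0.008], "turn": 0}, {"linear": [0, 0, 0.008], "turn": 0}, {"linear": [0, 0, 0.008], "turn": 0}, {"linear": [0, 0, 0.008], "turn": 0}, {"linear": [0, 0, 0.008], "turn": 0}, {"linear": [0, 0, 0.008], "turn": 0}, {"linear": [0, 0, 0.008], "turn": 0}]'

```text
t: 26.0
ee_pos: [636.6, -66.3, 175.2]
orientation: [-3.141, 0.001, -0.002]
ft_force: [1.1, 0.8, 0.2]
width: 55.8
grasp_force: 30.0
```

Request:
arm_command --series '[{"linear": [0, 0, 0.003], "turn": 0}, {"linear": [0, 0, 0.002], "turn": 0}, {"linear": [0, 0, 0], "turn": 0}]'

```text
t: 26.3
ee_pos: [636.6, -66.2, 170.6]
orientation: [-3.141, 0.0, -0.002]
ft_force: [3.7, 1.8, -4.7]
width: 56.0
grasp_force: 30.0
```

Request:
arm_command --series '[{"linear": [0, 0, 0.002], "turn": 0}, {"linear": [0, 0, 0.002], "turn": 0}, {"linear": [0, 0, 0], "turn": 0}]'

```text
t: 26.6
ee_pos: [636.8, -66.3, 166.9]
orientation: [-3.141, 0.0, -0.003]
ft_force: [5.1, 2.1, -1.3]
width: 56.0
grasp_force: 30.0
```

Request:
arm_command --series '[{"linear": [0, 0, 0.002], "turn": 0}, {"linear": [0, 0, 0.001], "turn": 0}, {"linear": [0, 0, 0], "turn": 0}]'

```text
t: 26.9
ee_pos: [637.1, -66.3, 165.3]
orientation: [-3.142, 0.0, -0.004]
ft_force: [3.0, 4.3, 7.7]
width: 55.7
grasp_force: 30.0
```

Request:
arm_command --series '[{"linear": [0, 0, 0.001], "turn": 0}, {"linear": [0, 0, 0.001], "turn": 0}, {"linear": [0, 0, 0], "turn": 0}]'

```text
t: 27.2
ee_pos: [637.8, -66.4, 164.7]
orientation: [3.141, -0.0, 0.007]
ft_force: [1.9, 2.8, 15.6]
width: 56.0
grasp_force: 30.0
```

Request:
arm_command --jaw 0.5 --series '[{"linear": [0, 0, 0], "turn": 0}, {"linear": [0, 0, 0], "turn": 0}, {"linear": [0, 0, 0], "turn": 0}, {"linear": [0, 0, -0.01], "turn": 0}, {"linear": [0, 0, -0.02], "turn": 0}, {"linear": [0, 0, -0.02], "turn": 0}, {"linear": [0, 0, -0.03], "turn": 0}, {"linear": [0, 0, -0.03], "turn": 0}, {"linear": [0, 0, 0], "turn": 0}]'

```text
t: 28.1
ee_pos: [638.4, -66.9, 276.8]
orientation: [3.14, -0.0, 0.012]
ft_force: [-0.6, -0.5, -0.1]
width: 66.1
grasp_force: 0.0
```

Request:
arm_command --series '[{"linear": [-0.012, -0.032, 0], "turn": 0}, {"linear": [-0.012, -0.032, 0], "turn": 0}, {"linear": [-0.012, -0.032, 0], "turn": 0}, {"linear": [-0.012, -0.032, 0], "turn": 0}, {"linear": [-0.012, -0.032, 0], "turn": 0}, {"linear": [-0.012, -0.032, 0], "turn": 0}, {"linear": [-0.012, -0.032, 0], "turn": 0}, {"linear": [-0.012, -0.032, 0], "turn": 0}, {"linear": [-0.012, -0.032, 0], "turn": 0}, {"linear": [-0.012, -0.032, 0], "turn": 0}]'

```text
t: 29.1
ee_pos: [515.0, 254.5, 271.0]
orientation: [3.141, -0.0, -0.002]
ft_force: [0.5, 0.1, 0.5]
width: 65.5
grasp_force: 0.0
```

Request:
arm_command --series '[{"linear": [-0.012, -0.032, 0], "turn": 0}, {"linear": [-0.012, -0.032, 0], "turn": 0}, {"linear": [-0.011, -0.034, 0], "turn": 0}, {"linear": [0, 0, 0], "turn": -0.091}, {"linear": [0, 0, 0], "turn": -0.091}, {"linear": [0, 0, 0], "turn": -0.092}, {"linear": [0, 0, 0], "turn": 0}, {"linear": [0, 0, 0], "turn": 0}]'

```text
t: 29.9
ee_pos: [480.9, 351.3, 271.1]
orientation: [3.112, 0.425, -0.001]
ft_force: [0.1, 0.4, -0.3]
width: 66.2
grasp_force: 0.0
```

Run:
```python
from h import *
o=ctrl.get_obs(); print({k:np.round(o[k],3) for k in ('t','width','ft_force','ee_pos','qpos')})
s=grab('scene','after2')
print(proj(s,[[635.5,-145.6,189],[635.5,-65.6,189]]))
for k in('green','red'): print([(cv2.contourArea(c),np.round(cv2.minAreaRect(c)[0],1).tolist()) for c in blobs(s,*COL[k])[1]])
print([(cv2.boundingRect(c),np.round(cv2.minAreaRect(c)[0],1).tolist()) for c in blobs(s,(18,90,40),(36,255,255),20)[1] if 150<c[0,0,0]<220])
```

```text
{'t': np.float64(29.9), 'width': np.float64(66.224), 'ft_force': array([ 0.119,  0.355, -0.326]), 'ee_pos': array([480.881, 351.297, 271.147]), 'qpos': array([ 0.611,  0.314,  1.636, -0.   ,  1.193,  1.911])}
[[194.63366671 182.60816648]
 [219.3461732  192.91788565]]
[(172.0, [220.2, 191.6]), (208.5, [165.2, 160.9])]
[(202.0, [385.5, 222.8]), (833.0, [217.5, 180.0])]
[((158, 317, 58, 20), [186.4, 326.7]), ((197, 199, 7, 8), [200.3, 203.3]), ((185, 172, 21, 19), [195.3, 181.2])]
```

Green is placed (head at (220.2,191.6), expected (219.3,192.9)). On to red.

Request:
arm_command --jaw 0.55 --series '[{"linear": [-0.001, -0.001, 0.02], "turn": 0}, {"linear": [0, 0, 0.02], "turn": 0}, {"linear": [0, 0, 0.02], "turn": 0}, {"linear": [0, 0, 0.02], "turn": 0}, {"linear": [0, 0, 0.02], "turn": 0}, {"linear": [0, 0, 0.02], "turn": 0}, {"linear": [0, 0, 0.015], "turn": 0}, {"linear": [0, 0, 0.013], "turn": 0}, {"linear": [0, 0, 0.01], "turn": 0}, {"linear": [0, 0, 0], "turn": 0}]'

```text
t: 30.95
ee_pos: [479.3, 351.8, 112.3]
orientation: [3.111, 0.428, -0.003]
ft_force: [-1.1, 0.5, -0.1]
width: 68.1
grasp_force: 0.0
```

Request:
arm_command --jaw -1 --series '[{"linear": [0, 0, 0], "turn": 0}, {"linear": [0, 0, 0], "turn": 0}, {"linear": [0, 0, 0], "turn": 0}, {"linear": [0, 0, 0], "turn": 0}, {"linear": [0, 0, 0], "turn": 0}]'

```text
t: 31.45
ee_pos: [480.2, 352.6, 114.2]
orientation: [-3.112, -0.429, -0.002]
ft_force: [0.0, -0.3, 4.1]
width: 55.6
grasp_force: 30.0
```

Request:
arm_command --series '[{"linear": [0.007, 0, -0.004], "turn": 0}, {"linear": [0.007, 0, -0.0035], "turn": 0}, {"linear": [0.007, 0, -0.003], "turn": 0}, {"linear": [0.0075, 0, -0.0025], "turn": 0}, {"linear": [0.0075, 0, -0.002], "turn": 0}, {"linear": [0.0075, 0, -0.002], "turn": 0}, {"linear": [0.0075, 0, -0.0015], "turn": 0}, {"linear": [0.0075, 0, -0.001], "turn": 0}, {"linear": [0.008, 0, -0.0005], "turn": 0}, {"linear": [0.008, 0, 0], "turn": 0}]'

```text
t: 32.45
ee_pos: [552.4, 372.6, 133.6]
orientation: [-3.112, -0.429, -0.0]
ft_force: [-2.7, -0.3, -0.1]
width: 55.8
grasp_force: 30.0
```

Request:
arm_command --series '[{"linear": [0.0015, 0, 0], "turn": 0}, {"linear": [0.0015, 0, 0], "turn": 0}, {"linear": [0, 0, -0.01], "turn": 0}, {"linear": [0, 0, -0.02], "turn": 0}, {"linear": [0, 0, -0.025], "turn": 0}, {"linear": [0, 0, -0.025], "turn": 0}, {"linear": [0, 0, -0.025], "turn": 0}, {"linear": [0, 0, -0.025], "turn": 0}, {"linear": [0, 0, -0.025], "turn": 0}, {"linear": [0, 0, -0.025], "turn": 0}]'

```text
t: 33.45
ee_pos: [554.9, 373.4, 315.9]
orientation: [-3.111, -0.429, -0.004]
ft_force: [-0.2, 0.7, -0.9]
width: 55.8
grasp_force: 30.0
```

Request:
arm_command --series '[{"linear": [0, 0, -0.01], "turn": 0.091}, {"linear": [0, 0, 0], "turn": 0.091}, {"linear": [0, 0, 0], "turn": 0.092}, {"linear": [0, 0, 0], "turn": 0}, {"linear": [0, 0, 0], "turn": 0}]'

```text
t: 33.95
ee_pos: [554.7, 373.3, 324.2]
orientation: [-3.141, -0.004, -0.002]
ft_force: [0.6, -0.2, -1.4]
width: 55.5
grasp_force: 30.0
```

Request:
arm_command --series '[{"linear": [0.007, 0.02, 0], "turn": 0}, {"linear": [0.007, 0.03, 0], "turn": 0}, {"linear": [0.007, 0.035, 0], "turn": 0}, {"linear": [0.007, 0.035, 0], "turn": 0}, {"linear": [0.007, 0.035, 0], "turn": 0}, {"linear": [0.007, 0.035, 0], "turn": 0}, {"linear": [0.007, 0.035, 0], "turn": 0}, {"linear": [0.007, 0.035, 0], "turn": 0}, {"linear": [0.007, 0.035, 0], "turn": 0}, {"linear": [0.007, 0.03, 0], "turn": 0}]'

```text
t: 34.95
ee_pos: [624.7, 46.4, 323.9]
orientation: [3.141, 0.003, 0.001]
ft_force: [1.0, 1.3, -2.3]
width: 55.6
grasp_force: 30.0
```

Request:
arm_command --series '[{"linear": [0.0055, 0.018, 0], "turn": 0}, {"linear": [0.0055, 0.016, 0], "turn": 0}, {"linear": [0, 0, 0], "turn": 0}, {"linear": [0, 0, 0], "turn": 0}, {"linear": [0, 0, 0], "turn": 0}]'

```text
t: 35.45
ee_pos: [635.2, 15.3, 323.5]
orientation: [-3.141, -0.002, 0.0]
ft_force: [0.2, 0.5, -2.1]
width: 56.1
grasp_force: 30.0
```

Request:
arm_command --series '[{"linear": [0, 0, 0.01], "turn": 0}, {"linear": [0, 0, 0.01], "turn": 0}, {"linear": [0, 0, 0.008], "turn": 0}, {"linear": [0, 0, 0.004], "turn": 0}, {"linear": [0, 0, 0.004], "turn": 0}, {"linear": [0, 0, 0.004], "turn": 0}, {"linear": [0, 0, 0.004], "turn": 0}, {"linear": [0, 0, 0.004], "turn": 0}, {"linear": [0, 0, 0.004], "turn": 0}, {"linear": [0, 0, 0], "turn": 0}]'

```text
t: 36.45
ee_pos: [635.1, 14.2, 270.9]
orientation: [-3.142, 0.0, 0.002]
ft_force: [-1.4, 0.2, -2.1]
width: 55.7
grasp_force: 30.0
```

Request:
arm_command --series '[{"linear": [0, 0, 0.004], "turn": 0}, {"linear": [0, 0, 0.004], "turn": 0}, {"linear": [0, 0, 0.004], "turn": 0}, {"linear": [0, 0, 0.004], "turn": 0}, {"linear": [0, 0, 0], "turn": 0}]'

```text
t: 36.95
ee_pos: [635.0, 14.2, 254.8]
orientation: [3.142, -0.0, -0.002]
ft_force: [0.7, -0.1, -2.8]
width: 56.2
grasp_force: 30.0
```

Request:
arm_command --series '[{"linear": [0, 0, 0.008], "turn": 0}, {"linear": [0, 0, 0.008], "turn": 0}, {"linear": [0, 0, 0.008], "turn": 0}, {"linear": [0, 0, 0.008], "turn": 0}, {"linear": [0, 0, 0.008], "turn": 0}, {"linear": [0, 0, 0.008], "turn": 0}, {"linear": [0, 0, 0.008], "turn": 0}, {"linear": [0, 0, 0.008], "turn": 0}, {"linear": [0, 0, 0.008], "turn": 0}, {"linear": [0, 0, 0.008], "turn": 0}]'

```text
t: 37.95
ee_pos: [636.7, 14.5, 175.7]
orientation: [-3.141, 0.0, -0.005]
ft_force: [4.7, 1.8, 0.9]
width: 55.5
grasp_force: 30.0
```

Request:
arm_command --series '[{"linear": [0, 0, 0.003], "turn": 0}, {"linear": [0, 0, 0.003], "turn": 0}, {"linear": [0, 0, 0.002], "turn": 0}, {"linear": [0, 0, 0], "turn": 0}]'

```text
t: 38.35
ee_pos: [637.2, 14.5, 167.9]
orientation: [-3.141, 0.0, -0.006]
ft_force: [6.6, 2.7, -1.9]
width: 55.8
grasp_force: 30.0
```

Request:
arm_command --series '[{"linear": [0, 0, 0.001], "turn": 0}, {"linear": [0, 0, 0.001], "turn": 0}, {"linear": [0, 0, 0.001], "turn": 0}, {"linear": [0, 0, 0], "turn": 0}]'

```text
t: 38.75
ee_pos: [637.4, 14.5, 165.5]
orientation: [-3.141, 0.0, -0.007]
ft_force: [5.8, 1.8, 2.1]
width: 56.0
grasp_force: 30.0
```

Request:
arm_command --series '[{"linear": [0, 0, 0.001], "turn": 0}, {"linear": [0, 0, 0.001], "turn": 0}, {"linear": [0, 0, 0], "turn": 0}]'

```text
t: 39.05
ee_pos: [637.6, 14.5, 165.3]
orientation: [-3.141, 0.0, -0.008]
ft_force: [2.0, 2.5, 14.1]
width: 55.8
grasp_force: 30.0
```

Request:
arm_command --jaw 0.5 --series '[{"linear": [0, 0, 0], "turn": 0}, {"linear": [0, 0, 0], "turn": 0}, {"linear": [0, 0, 0], "turn": 0}, {"linear": [0, 0, -0.01], "turn": 0}, {"linear": [0, 0, -0.02], "turn": 0}, {"linear": [0, 0, -0.02], "turn": 0}, {"linear": [0, 0, -0.03], "turn": 0}, {"linear": [0, 0, -0.03], "turn": 0}, {"linear": [-0.01, -0.03, 0], "turn": 0}, {"linear": [-0.01, -0.04, 0], "turn": 0}]'

```text
t: 40.05
ee_pos: [616.0, 83.5, 274.5]
orientation: [3.142, -0.005, 0.004]
ft_force: [0.5, 0.8, -1.3]
width: 66.0
grasp_force: 0.0
```

Request:
arm_command --jaw 1 --series '[{"linear": [-0.01, -0.04, 0], "turn": 0}, {"linear": [-0.01, -0.04, 0], "turn": 0}, {"linear": [-0.01, -0.04, 0], "turn": 0}, {"linear": [-0.01, -0.04, 0], "turn": 0}, {"linear": [-0.01, -0.04, 0], "turn": 0}, {"linear": [0, 0, 0], "turn": 0}, {"linear": [0, 0, 0], "turn": 0}]'

```text
t: 40.75
ee_pos: [565.1, 284.8, 272.8]
orientation: [3.141, 0.003, -0.0]
ft_force: [0.5, -0.3, -0.2]
width: 87.8
grasp_force: 0.0
```

Run:
```python
from h import *
o=ctrl.get_obs(); print({k:np.round(o[k],3) for k in ('t','width','ft_force','ee_pos')})
s=grab('scene','a3s'); t=grab('top','a3t')
print(proj(s,[[635.5,14.8,189],[474,-408,87]]),proj(t,[[474,-408,87]]))
for k in('red','green'): print([(cv2.contourArea(c),np.round(cv2.minAreaRect(c)[0],1).tolist()) for c in blobs(s,*COL[k])[1]])
for a in adapters(t): print(*a)
for a in blobs(s,(4,140,50),(17,255,255))[1]:
    print('s',np.round(cv2.minAreaRect(a)[0],1),cv2.boundingRect(a))
# pin tip: grey within green base neighbourhood
for n,d,(x0,y0,x1,y1) in(('s',s,(145,138,185,180)),('t',t,(405,238,440,270))):
    h=cv2.cvtColor(cv2.resize(d['frame'][y0:y1,x0:x1],None,fx=4,fy=4,interpolation=3),cv2.COLOR_BGR2HSV)
    g=cv2.inRange(h,(35,70,20),(95,255,255)); hull=cv2.convexHull(cv2.findNonZero(g)); m=np.zeros_like(g); cv2.fillConvexPoly(m,hull,255)
    low=cv2.bitwise_and(m,cv2.inRange(h,(0,0,60),(180,60,255)))
    cs,_=cv2.findContours(low,cv2.RETR_EXTERNAL,2); c=max(cs,key=cv2.contourArea); r=cv2.minAreaRect(c)
    print(n,'pin',cv2.contourArea(c)/16,np.round(np.array(cv2.boxPoints(r))/4+[x0-.4,y0-.4],1).tolist())
    cv2.imwrite(f'pics/pin_{n}.png',low)
```

```text
{'t': np.float64(40.75), 'width': np.float64(87.774), 'ft_force': array([ 0.471, -0.295, -0.205]), 'ee_pos': array([565.076, 284.77 , 272.787])}
[[245.16823758 203.69049718]
 [160.55599086 143.95068899]] [[426.27177772 251.90161998]]
[(166.0, [245.8, 202.1]), (871.0, [218.0, 172.1])]
[(168.0, [220.2, 191.5]), (208.5, [165.2, 160.9])]
[381.8  50.2] [60.5 63.2] 0.21
[436.7 -37.2] [60.9 63.1] 0.39
[518.1 103.8] [60.9 61. ] 0.19
[525.8   1.9] [60.1 63.3] 0.36
s [ 67.2 262.8] (60, 253, 17, 18)
s [ 53.5 256.5] (44, 249, 18, 14)
s [ 83.  248.5] (75, 242, 16, 14)
s [ 38.6 248.9] (30, 241, 17, 14)
s [ 68.2 241.3] (60, 234, 17, 14)
s [ 24.6 241.3] (16, 234, 17, 13)
s [ 53.9 233.5] (46, 224, 16, 17)
s [ 10.8 233.4] (2, 224, 17, 16)
s [ 39.8 227.1] (32, 219, 16, 14)
s [295.5 224.5] (287, 215, 18, 20)
s [ 81.6 226.3] (60, 213, 45, 28)
s [ 25.9 219.7] (18, 213, 16, 13)
s [101.8 216.4] (88, 208, 29, 19)
s [ 12.8 213.1] (6, 207, 14, 12)
s [263.  213.5] (254, 204, 19, 20)
s [ 46.9 209.2] (33, 200, 29, 19)
s [ 27.5 200.1] (21, 195, 13, 11)
s [ 67.9 200. ] (47, 189, 42, 24)
s [160.5 191.2] (157, 187, 10, 10)
s [ 41.7 187.9] (35, 183, 14, 10)
s [267. 190.] (259, 181, 17, 19)
s [300. 188.] (292, 179, 17, 19)
s pin 35.03125 [[156.9, 154.3], [163.6, 150.3], [168.4, 158.3], [161.7, 162.4]]
t pin 99.59375 [[416.6, 248.6], [430.4, 248.6], [430.4, 257.4], [416.6, 257.4]]
```

All three keys hang in their rings. One tight adapter was knocked from (415,48) to (382,50). Next I locate the pin tip precisely in both views.

Run:
```python
import cv2,numpy as np
s=cv2.imread('pics/a3s.png')[130:175,140:185]; t=cv2.imread('pics/a3t.png')[235:275,398:443-0]
a=cv2.resize(s,(400,400),interpolation=2); b=cv2.resize(t,(400,356),interpolation=2)
b=cv2.copyMakeBorder(b,0,44,0,0,0)
o=cv2.convertScaleAbs(np.hstack([a,b]),alpha=1.5)
cv2.imwrite('pics/pin.png',o)
```

```text
(no output)
```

View pics/pin.png

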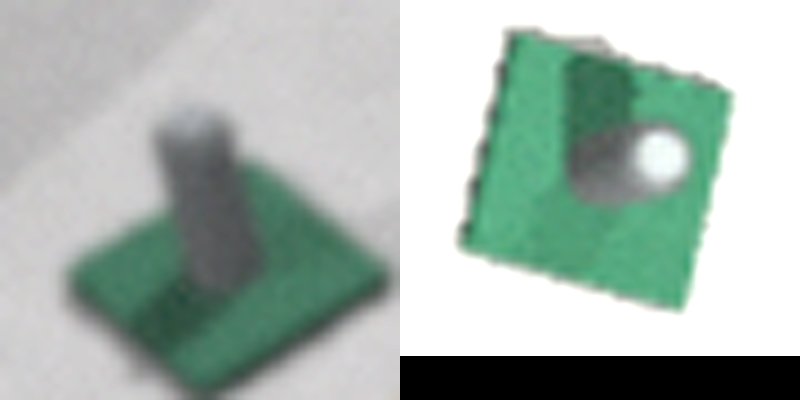

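Run:
```python
from h import *
s=grab('scene'); t=grab('top')
print(tri(t,(427.0,252.2),s,(161.4,143.0)), onz(t,427,252.2,87), onz(s,161.4,143,87), onz(t,419.8,253.7,12))
h=cv2.cvtColor(t['frame'],cv2.COLOR_BGR2GRAY)
x0,y0=418,244; g=cv2.resize(h[y0:262,x0:438],None,fx=8,fy=8,interpolation=2)
m=cv2.inRange(g,np.array(int(g.max()*.85)),np.array(255)); M=cv2.moments(m,True); print(M['m00']/64,(M['m10']/M['m00']+.5)/8-.5+x0,(M['m01']/M['m00']+.5)/8-.5+y0)
```

```text
(array([ 471.83047854, -407.78825545,   89.92798656]), np.float64(3.5733663423477466)) [ 472.95964438 -410.35867332   87.        ] [ 469.05286235 -408.33358098   87.        ] [ 473.62227455 -408.75094299   12.        ]
63.21875 435.5688952051409 254.02477755808206
```

Run:
```python
from h import *
s=grab('scene')
for p in((263,213.5),(267,190),(295.5,224.5),(300,188)): print(np.round(onz(s,*p,17.5)[:2],1))
```

```text
[522.7  -0.8]
[433.1 -36.8]
[514.  105.4]
[376.5  51.4]
```

Request:
arm_command --series '[{"linear": [-0.004, 0.03, 0], "turn": 0}, {"linear": [-0.005, 0.035, 0], "turn": 0}, {"linear": [-0.005, 0.037, 0], "turn": 0}, {"linear": [-0.005, 0.037, 0], "turn": 0}, {"linear": [-0.005, 0.037, 0], "turn": 0}, {"linear": [-0.005, 0.037, 0], "turn": 0}, {"linear": [-0.005, 0.037, 0], "turn": 0}, {"linear": [-0.004, 0.033, 0], "turn": 0}, {"linear": [0, 0, 0.04], "turn": 0}, {"linear": [0, 0, 0.04], "turn": 0}]'

```text
t: 42.0
ee_pos: [528.4, -1.0, 193.2]
orientation: [3.141, -0.006, 0.007]
ft_force: [0.0, -0.4, -0.7]
width: 87.4
grasp_force: 0.0
```

Request:
arm_command --series '[{"linear": [0, 0, 0.04], "turn": 0}, {"linear": [0, 0, 0.03], "turn": 0}, {"linear": [0, 0, 0], "turn": 0}, {"linear": [0, 0, 0], "turn": 0}]'

```text
t: 42.4
ee_pos: [527.5, 0.6, 123.0]
orientation: [3.142, -0.002, -0.001]
ft_force: [0.6, 0.6, -0.4]
width: 88.2
grasp_force: 0.0
```

The two views differ by about 4 mm in x, the same as at the rings, where the mean was right. I'll use the mean, (525, 0.4).

Request:
arm_command --series '[{"linear": [-0.0025, 0, 0.025], "turn": 0}, {"linear": [0, 0, 0.025], "turn": 0}, {"linear": [0, 0, 0.025], "turn": 0}, {"linear": [0, 0, 0.015], "turn": 0}, {"linear": [0, 0, 0.01], "turn": 0}, {"linear": [0, 0, 0.01], "turn": 0}, {"linear": [0, 0, 0.008], "turn": 0}, {"linear": [0, 0, 0], "turn": 0}]'

```text
t: 43.2
ee_pos: [524.9, 1.2, 4.3]
orientation: [-3.142, 0.0, 0.0]
ft_force: [-0.2, -0.8, 0.5]
width: 88.0
grasp_force: 0.0
```

Request:
arm_command --jaw -1 --series '[{"linear": [0, 0, 0], "turn": 0}, {"linear": [0, 0, 0], "turn": 0}, {"linear": [0, 0, 0], "turn": 0}, {"linear": [0, 0, 0], "turn": 0}, {"linear": [0, 0, 0], "turn": 0}, {"linear": [0, 0, 0], "turn": 0}, {"linear": [0, 0, 0], "turn": 0}, {"linear": [0, 0, 0], "turn": 0}]'

```text
t: 44.0
ee_pos: [525.1, 1.2, 4.8]
orientation: [-3.142, 0.0, -0.001]
ft_force: [-0.7, 0.7, 5.8]
width: 53.6
grasp_force: 30.0
```

The adapter is gripped at 53.6 mm. I'm lifting and carrying it to the pin, mean estimate (471, -409).

Request:
arm_command --series '[{"linear": [0, 0, -0.01], "turn": 0}, {"linear": [0, 0, -0.03], "turn": 0}, {"linear": [0, 0, -0.035], "turn": 0}, {"linear": [0, 0, -0.035], "turn": 0}, {"linear": [0, 0, -0.035], "turn": 0}, {"linear": [-0.005, 0.02, 0], "turn": 0}, {"linear": [-0.005, 0.03, 0], "turn": 0}, {"linear": [-0.005, 0.04, 0], "turn": 0}, {"linear": [-0.005, 0.04, 0], "turn": 0}, {"linear": [-0.005, 0.04, 0], "turn": 0}]'

```text
t: 45.0
ee_pos: [499.3, -170.1, 150.0]
orientation: [3.142, 0.001, 0.0]
ft_force: [0.2, 0.2, -0.3]
width: 54.0
grasp_force: 30.0
```

Request:
arm_command --series '[{"linear": [-0.005, 0.04, 0], "turn": 0}, {"linear": [-0.005, 0.04, 0], "turn": 0}, {"linear": [-0.005, 0.04, 0], "turn": 0}, {"linear": [-0.005, 0.04, 0], "turn": 0}, {"linear": [-0.005, 0.04, 0], "turn": 0}, {"linear": [-0.004, 0.04, 0], "turn": 0}, {"linear": [0, 0, 0], "turn": 0}, {"linear": [0, 0, 0], "turn": 0}, {"linear": [0, 0, 0], "turn": 0}]'

```text
t: 45.9
ee_pos: [470.5, -407.5, 149.5]
orientation: [-3.141, -0.0, 0.001]
ft_force: [0.9, -0.1, -0.6]
width: 53.9
grasp_force: 30.0
```

Run:
```python
from h import *
o=ctrl.get_obs(); print({k:np.round(o[k],3) for k in ('t','width','ft_force','ee_pos')})
p=o['ee_pos']; s=grab('scene'); t=grab('top')
for n,d in(('s',s),('t',t)):
    q=proj(d,[[p[0],p[1],p[2]-5+17.5]])[0]; print(n,'pred',q.round(1))
    for c in blobs(d,(4,140,50),(17,255,255),20)[1]:
        if np.linalg.norm(np.array(cv2.minAreaRect(c)[0])-q)<15: print(cv2.boundingRect(c),cv2.minAreaRect(c)[0],cv2.contourArea(c))
cv2.imwrite('pics/pin2.png',np.hstack([cv2.resize(s['frame'][110:180,130:200],(400,400),interpolation=2),cv2.resize(t['frame'][220:290,390:460],(400,400),interpolation=2)]))
```

```text
{'t': np.float64(45.9), 'width': np.float64(53.924), 'ft_force': array([ 0.906, -0.108, -0.575]), 'ee_pos': array([ 470.531, -407.511,  149.451])}
s pred [156.7 125.5]
(147, 116, 18, 18) (155.28379821777344, 124.29728698730469) 180.5
t pred [433.6 251.1]
```

Request:
arm_command --series '[{"linear": [0.0005, 0.001, 0.015], "turn": 0}, {"linear": [0, 0, 0.015], "turn": 0}, {"linear": [0, 0, 0.015], "turn": 0}, {"linear": [0, 0, 0.01], "turn": 0}, {"linear": [0, 0, 0.003], "turn": 0}, {"linear": [0, 0, 0.003], "turn": 0}, {"linear": [0, 0, 0.003], "turn": 0}, {"linear": [0, 0, 0.003], "turn": 0}, {"linear": [0, 0, 0.003], "turn": 0}, {"linear": [0, 0, 0], "turn": 0}]'

```text
t: 47.0
ee_pos: [471.2, -409.7, 79.4]
orientation: [-3.141, 0.0, 0.0]
ft_force: [0.3, 0.6, -0.2]
width: 54.1
grasp_force: 30.0
```

Request:
arm_command --series '[{"linear": [0, 0, 0.002], "turn": 0}, {"linear": [0, 0, 0.002], "turn": 0}, {"linear": [0, 0, 0.002], "turn": 0}, {"linear": [0, 0, 0.002], "turn": 0}, {"linear": [0, 0, 0], "turn": 0}]'

```text
t: 47.5
ee_pos: [471.1, -409.6, 71.2]
orientation: [-3.141, 0.0, 0.001]
ft_force: [-0.8, -1.1, -0.2]
width: 53.8
grasp_force: 30.0
```

It's past the tight-bore stop height with no force, so this one is confirmed wide. Continuing down.

Request:
arm_command --series '[{"linear": [0, 0, 0.006], "turn": 0}, {"linear": [0, 0, 0.006], "turn": 0}, {"linear": [0, 0, 0.006], "turn": 0}, {"linear": [0, 0, 0.006], "turn": 0}, {"linear": [0, 0, 0.006], "turn": 0}, {"linear": [0, 0, 0.006], "turn": 0}, {"linear": [0, 0, 0.006], "turn": 0}, {"linear": [0, 0, 0.006], "turn": 0}, {"linear": [0, 0, 0], "turn": 0}]'

```text
t: 48.4
ee_pos: [470.8, -409.3, 22.6]
orientation: [-3.141, 0.0, 0.002]
ft_force: [-0.3, 1.2, -0.3]
width: 54.2
grasp_force: 30.0
```

Request:
arm_command --series '[{"linear": [0, 0, 0.002], "turn": 0}, {"linear": [0, 0, 0.002], "turn": 0}, {"linear": [0, 0, 0.002], "turn": 0}, {"linear": [0, 0, 0], "turn": 0}]'

```text
t: 48.8
ee_pos: [471.2, -409.7, 17.4]
orientation: [-3.141, 0.0, 0.0]
ft_force: [-1.8, -0.6, -0.6]
width: 53.8
grasp_force: 30.0
```

Request:
arm_command --jaw 1 --series '[{"linear": [0, 0, 0], "turn": 0}, {"linear": [0, 0, 0], "turn": 0}, {"linear": [0, 0, 0], "turn": 0}, {"linear": [0, 0, -0.015], "turn": 0}, {"linear": [0, 0, -0.03], "turn": 0}, {"linear": [0, 0, -0.03], "turn": 0}, {"linear": [0, 0, -0.03], "turn": 0}, {"linear": [0, 0, -0.03], "turn": 0}, {"linear": [0, 0, 0], "turn": 0}]'

```text
t: 49.7
ee_pos: [473.7, -411.8, 158.4]
orientation: [3.136, -0.0, 0.01]
ft_force: [-0.3, -1.0, -0.7]
width: 87.6
grasp_force: 0.0
```

```bash
cat >> h.py <<'E'
def adp(s,t):
    for n,d in(('t',t),('s',s)):
        for c in blobs(d,(4,140,50),(17,255,255),60)[1]:
            x,y,w,h=cv2.boundingRect(c); P=onz(d,x+(w-1)/2,y+(h-1)/2,17.5)
            if P[0]<600 and 13<=w<=22 and 13<=h<=24: print(n,(x,y,w,h),np.round(P[:2],1))
E
python3 - <<'E'
from h import *
o=ctrl.get_obs(); print({k:np.round(o[k],3) for k in ('t','width','ft_force','ee_pos')})
adp(grab('scene','b1s'),grab('top','b1t'))
s=cv2.imread('pics/b1s.png')
E
```

```text
{'t': np.float64(49.7), 'width': np.float64(87.618), 'ft_force': array([-0.304, -0.958, -0.702]), 'ee_pos': array([ 473.686, -411.829,  158.396])}
t (283, 275, 15, 16) [380.8  50. ]
t (307, 259, 16, 15) [436.6 -36.9]
t (414, 248, 15, 14) [ 470.4 -411.1]
t (267, 236, 15, 15) [519.9 104. ]
s (287, 215, 18, 21) [515.6 106.3]
s (260, 181, 16, 19) [432.4 -35.4]
s (292, 179, 17, 19) [376.5  51.4]
s (156, 149, 17, 16) [ 463.8 -418. ]
```

Request:
arm_command --series '[{"linear": [-0.003, -0.033, 0], "turn": 0}, {"linear": [-0.003, -0.04, 0], "turn": 0}, {"linear": [-0.004, -0.04, 0], "turn": 0}, {"linear": [-0.004, -0.04, 0], "turn": 0}, {"linear": [-0.004, -0.04, 0], "turn": 0}, {"linear": [-0.004, -0.04, 0], "turn": 0}, {"linear": [-0.004, -0.04, 0], "turn": 0}, {"linear": [-0.004, -0.04, 0], "turn": 0}, {"linear": [-0.004, -0.035, 0], "turn": 0}, {"linear": [-0.0025, -0.025, 0], "turn": 0}]'

```text
t: 50.8
ee_pos: [433.1, -34.8, 151.6]
orientation: [-3.141, -0.001, 0.004]
ft_force: [0.5, -0.3, -0.2]
width: 87.8
grasp_force: 0.0
```

Request:
arm_command --series '[{"linear": [0, 0, 0.02], "turn": 0}, {"linear": [0, 0, 0.04], "turn": 0}, {"linear": [0, 0, 0.02], "turn": 0}, {"linear": [0, 0, 0], "turn": 0}, {"linear": [0, 0, 0], "turn": 0}]'

```text
t: 51.3
ee_pos: [434.2, -36.7, 72.2]
orientation: [-3.141, 0.0, 0.004]
ft_force: [-0.1, -0.7, 0.2]
width: 87.9
grasp_force: 0.0
```

Request:
arm_command --series '[{"linear": [0.0005, 0, 0.02], "turn": 0}, {"linear": [0, 0, 0.02], "turn": 0}, {"linear": [0, 0, 0.01], "turn": 0}, {"linear": [0, 0, 0.01], "turn": 0}, {"linear": [0, 0, 0.007], "turn": 0}, {"linear": [0, 0, 0], "turn": 0}]'

```text
t: 51.9
ee_pos: [435.2, -36.8, 5.3]
orientation: [-3.142, 0.0, 0.001]
ft_force: [-0.7, 0.4, 0.2]
width: 87.6
grasp_force: 0.0
```

Request:
arm_command --jaw -1 --series '[{"linear": [0, 0, 0], "turn": 0}, {"linear": [0, 0, 0], "turn": 0}, {"linear": [0, 0, 0], "turn": 0}, {"linear": [0, 0, 0], "turn": 0}, {"linear": [0, 0, 0], "turn": 0}, {"linear": [0, 0, 0], "turn": 0}, {"linear": [0, 0, 0], "turn": 0}, {"linear": [0, 0, 0], "turn": 0}]'

```text
t: 52.7
ee_pos: [435.6, -36.8, 5.8]
orientation: [3.142, -0.0, 0.001]
ft_force: [-0.3, 0.2, 6.4]
width: 52.9
grasp_force: 30.0
```

Request:
arm_command --series '[{"linear": [0, 0, -0.01], "turn": 0}, {"linear": [0, 0, -0.03], "turn": 0}, {"linear": [0, 0, -0.035], "turn": 0}, {"linear": [0, 0, -0.035], "turn": 0}, {"linear": [0, 0, -0.035], "turn": 0}, {"linear": [0.003, 0.02, 0], "turn": 0}, {"linear": [0.003, 0.03, 0], "turn": 0}, {"linear": [0.003, 0.04, 0], "turn": 0}, {"linear": [0.004, 0.04, 0], "turn": 0}, {"linear": [0.004, 0.04, 0], "turn": 0}]'

```text
t: 53.7
ee_pos: [452.1, -208.1, 151.1]
orientation: [3.142, 0.0, 0.0]
ft_force: [0.6, 0.5, -0.3]
width: 52.5
grasp_force: 30.0
```

Request:
arm_command --series '[{"linear": [0.004, 0.04, 0], "turn": 0}, {"linear": [0.004, 0.04, 0], "turn": 0}, {"linear": [0.004, 0.04, 0], "turn": 0}, {"linear": [0.003, 0.04, 0], "turn": 0}, {"linear": [0.003, 0.043, 0], "turn": 0}, {"linear": [0, 0, 0], "turn": 0}, {"linear": [0, 0, 0], "turn": 0}, {"linear": [0, 0, 0], "turn": 0}]'

```text
t: 54.5
ee_pos: [469.8, -408.5, 150.4]
orientation: [-3.141, -0.0, 0.002]
ft_force: [-0.0, 1.3, -0.8]
width: 53.4
grasp_force: 30.0
```

Request:
arm_command --series '[{"linear": [0.001, 0.0005, 0.015], "turn": 0}, {"linear": [0, 0, 0.015], "turn": 0}, {"linear": [0, 0, 0.015], "turn": 0}, {"linear": [0, 0, 0.01], "turn": 0}, {"linear": [0, 0, 0.003], "turn": 0}, {"linear": [0, 0, 0.003], "turn": 0}, {"linear": [0, 0, 0.003], "turn": 0}, {"linear": [0, 0, 0.003], "turn": 0}, {"linear": [0, 0, 0.003], "turn": 0}, {"linear": [0, 0, 0], "turn": 0}]'

```text
t: 55.5
ee_pos: [471.2, -410.2, 80.4]
orientation: [-3.141, 0.0, 0.0]
ft_force: [0.1, 0.5, -0.8]
width: 53.2
grasp_force: 30.0
```

Request:
arm_command --series '[{"linear": [0, 0, 0.003], "turn": 0}, {"linear": [0, 0, 0.003], "turn": 0}, {"linear": [0, 0, 0.003], "turn": 0}, {"linear": [0, 0, 0.003], "turn": 0}, {"linear": [0, 0, 0.003], "turn": 0}, {"linear": [0, 0, 0.003], "turn": 0}, {"linear": [0, 0, 0], "turn": 0}]'

```text
t: 56.2
ee_pos: [471.1, -410.0, 62.0]
orientation: [-3.141, 0.0, 0.001]
ft_force: [0.2, 0.1, 0.2]
width: 52.9
grasp_force: 30.0
```

Request:
arm_command --series '[{"linear": [0, 0, 0.002], "turn": 0}, {"linear": [0, 0, 0.002], "turn": 0}, {"linear": [0, 0, 0.002], "turn": 0}, {"linear": [0, 0, 0], "turn": 0}]'

```text
t: 56.6
ee_pos: [471.2, -410.1, 56.3]
orientation: [-3.141, 0.0, 0.001]
ft_force: [0.7, -0.6, -1.0]
width: 52.7
grasp_force: 30.0
```

Request:
arm_command --series '[{"linear": [0, 0, 0.002], "turn": 0}, {"linear": [0, 0, 0.001], "turn": 0}, {"linear": [0, 0, 0], "turn": 0}]'

```text
t: 56.9
ee_pos: [471.2, -410.2, 53.4]
orientation: [-3.141, 0.0, 0.0]
ft_force: [-0.5, -0.1, -0.9]
width: 52.8
grasp_force: 30.0
```

Request:
arm_command --jaw 1 --series '[{"linear": [0, 0, 0], "turn": 0}, {"linear": [0, 0, 0], "turn": 0}, {"linear": [0, 0, 0], "turn": 0}, {"linear": [0, 0, -0.015], "turn": 0}, {"linear": [0, 0, -0.03], "turn": 0}, {"linear": [0, 0, -0.03], "turn": 0}, {"linear": [0, 0, -0.025], "turn": 0}, {"linear": [0, 0, 0], "turn": 0}]'

```text
t: 57.7
ee_pos: [473.4, -412.2, 158.7]
orientation: [3.136, -0.0, 0.009]
ft_force: [0.9, -0.6, -0.1]
width: 87.7
grasp_force: 0.0
```

Run:
```python
from h import *
o=ctrl.get_obs(); print({k:np.round(o[k],3) for k in ('t','width','ft_force','ee_pos')})
s=grab('scene','b2s');t=grab('top','b2t'); adp(s,t)
print(proj(s,[[471,-409.5,12],[471,-409.5,47],[471,-409.5,82]]))
for c in blobs(s,(4,120,40),(18,255,255),40)[1]:
    if 140<c[0,0,0]<185 and c[0,0,1]<175: print(cv2.boundingRect(c))
```

```text
{'t': np.float64(57.7), 'width': np.float64(87.738), 'ft_force': array([ 0.853, -0.604, -0.076]), 'ee_pos': array([ 473.419, -412.169,  158.655])}
t (283, 275, 15, 16) [380.8  50. ]
t (267, 236, 15, 16) [518.2 104. ]
s (287, 215, 18, 20) [514.  105.4]
s (292, 179, 17, 19) [376.5  51.4]
[[165.04163034 159.82829298]
 [163.07633528 152.24006695]
 [161.04321117 144.38994525]]
(154, 140, 19, 25)
```

Both wide adapters are on the pin: stack rows 140–165, as predicted for two seated. Before fetching the knocked tight adapter at (379,51), I'll check its clearance to the nearby vial.

Run:
```python
from h import *
t=grab('top'); s=grab('scene')
print(onz(t,255,291.5,60),onz(t,254.5,288,110),onz(s,485*.7,255*.7,110), ctrl.get_obs()['qpos'])
```

```text
[352.30389271 168.99017704  60.        ] [364.09301204 166.67693639 110.        ] [364.18171043 172.69787639 110.        ] [-7.35267422e-01  4.85146910e-01  1.66955343e+00  1.30209393e-05
  9.88414842e-01  8.35710945e-01]
```

The vial is at about (362,169), only 8 mm from the gripper body at the current yaw. I'll make a near quarter turn before descending there.

Request:
arm_command --series '[{"linear": [-0.007, -0.035, 0], "turn": 0}, {"linear": [-0.007, -0.035, 0], "turn": 0}, {"linear": [-0.007, -0.035, 0], "turn": 0}, {"linear": [-0.007, -0.035, 0], "turn": 0}, {"linear": [-0.007, -0.035, 0], "turn": 0}, {"linear": [-0.007, -0.035, 0], "turn": 0}, {"linear": [-0.007, -0.035, 0], "turn": 0}, {"linear": [-0.007, -0.035, 0], "turn": 0}, {"linear": [-0.007, -0.035, 0], "turn": 0}, {"linear": [-0.007, -0.035, 0], "turn": 0}]'

```text
t: 58.9
ee_pos: [400.0, -58.8, 152.6]
orientation: [-3.141, 0.001, 0.004]
ft_force: [1.2, 0.2, 0.5]
width: 87.9
grasp_force: 0.0
```

Request:
arm_command --series '[{"linear": [-0.007, -0.035, 0], "turn": 0}, {"linear": [-0.007, -0.035, 0], "turn": 0}, {"linear": [-0.007, -0.035, 0], "turn": 0}, {"linear": [-0.001, -0.005, 0], "turn": 0}, {"linear": [0, 0, 0], "turn": 0}, {"linear": [0, 0, 0], "turn": 0}]'

```text
t: 59.5
ee_pos: [379.3, 49.2, 153.2]
orientation: [3.141, -0.0, -0.001]
ft_force: [-0.0, 0.2, -0.2]
width: 87.9
grasp_force: 0.0
```

Request:
arm_command --series '[{"linear": [0, 0, 0], "turn": -0.149}, {"linear": [0, 0, 0], "turn": -0.149}, {"linear": [0, 0, 0], "turn": -0.149}, {"linear": [0, 0, 0], "turn": -0.149}, {"linear": [0, 0, 0], "turn": -0.149}, {"linear": [0, 0, 0], "turn": -0.149}, {"linear": [0, 0, 0], "turn": -0.149}, {"linear": [0, 0, 0], "turn": -0.149}, {"linear": [0, 0, 0], "turn": -0.149}, {"linear": [0, 0, 0], "turn": -0.149}]'

```text
t: 60.5
ee_pos: [379.7, 48.4, 153.4]
orientation: [-2.305, -2.134, 0.001]
ft_force: [-0.5, -0.4, 1.1]
width: 87.7
grasp_force: 0.0
```

Request:
arm_command --series '[{"linear": [0, 0, 0], "turn": -0.081}, {"linear": [0, 0, 0], "turn": 0}, {"linear": [0, 0, 0], "turn": 0}]'

```text
t: 60.8
ee_pos: [379.6, 48.9, 153.4]
orientation: [-2.226, -2.217, 0.0]
ft_force: [-0.8, 1.2, 1.0]
width: 87.9
grasp_force: 0.0
```

Request:
arm_command --series '[{"linear": [0.002, -0.001, 0.02], "turn": 0}, {"linear": [0, 0, 0.03], "turn": 0}, {"linear": [0, 0, 0.03], "turn": 0}, {"linear": [0, 0, 0.02], "turn": 0}, {"linear": [0, 0, 0.015], "turn": 0}, {"linear": [0, 0, 0.015], "turn": 0}, {"linear": [0, 0, 0.01], "turn": 0}, {"linear": [0, 0, 0.008], "turn": 0}, {"linear": [0, 0, 0], "turn": 0}]'

```text
t: 61.7
ee_pos: [378.0, 51.6, 4.9]
orientation: [-2.222, -2.22, 0.002]
ft_force: [0.1, 0.1, 0.2]
width: 87.8
grasp_force: 0.0
```

Request:
arm_command --jaw -1 --series '[{"linear": [0, 0, 0], "turn": 0}, {"linear": [0, 0, 0], "turn": 0}, {"linear": [0, 0, 0], "turn": 0}, {"linear": [0, 0, 0], "turn": 0}, {"linear": [0, 0, 0], "turn": 0}, {"linear": [0, 0, 0], "turn": 0}, {"linear": [0, 0, 0], "turn": 0}]'

```text
t: 62.4
ee_pos: [378.8, 51.8, 5.9]
orientation: [2.221, 2.221, 0.001]
ft_force: [0.7, 0.1, 6.5]
width: 52.5
grasp_force: 30.0
```

Request:
arm_command --series '[{"linear": [0, 0, -0.01], "turn": 0}, {"linear": [0, 0, -0.03], "turn": 0}, {"linear": [0, 0, -0.035], "turn": 0}, {"linear": [0, 0, -0.035], "turn": 0}, {"linear": [0, 0, -0.035], "turn": 0}, {"linear": [0, 0, 0], "turn": 0.149}, {"linear": [0, 0, 0], "turn": 0.149}, {"linear": [0, 0, 0], "turn": 0.149}, {"linear": [0, 0, 0], "turn": 0.149}, {"linear": [0, 0, 0], "turn": 0.149}]'

```text
t: 63.4
ee_pos: [377.9, 51.7, 151.0]
orientation: [-2.881, -1.252, 0.0]
ft_force: [-0.1, -0.5, -0.3]
width: 52.5
grasp_force: 30.0
```

Request:
arm_command --series '[{"linear": [0, 0, 0], "turn": 0.149}, {"linear": [0, 0, 0], "turn": 0.149}, {"linear": [0, 0, 0], "turn": 0.149}, {"linear": [0, 0, 0], "turn": 0.149}, {"linear": [0, 0, 0], "turn": 0.149}, {"linear": [0, 0, 0], "turn": 0.081}, {"linear": [0, 0, 0], "turn": 0}]'

```text
t: 64.1
ee_pos: [378.0, 51.7, 150.9]
orientation: [3.142, -0.001, -0.0]
ft_force: [-0.5, -0.1, -0.6]
width: 52.6
grasp_force: 30.0
```

Request:
arm_command --series '[{"linear": [0.008, 0.025, 0], "turn": 0}, {"linear": [0.008, 0.035, 0], "turn": 0}, {"linear": [0.008, 0.035, 0], "turn": 0}, {"linear": [0.008, 0.035, 0], "turn": 0}, {"linear": [0.008, 0.035, 0], "turn": 0}, {"linear": [0.008, 0.035, 0], "turn": 0}, {"linear": [0.008, 0.035, 0], "turn": 0}, {"linear": [0.007, 0.025, 0], "turn": 0}, {"linear": [0, 0, 0], "turn": 0}, {"linear": [0, 0, 0], "turn": 0}]'

```text
t: 65.1
ee_pos: [440.7, -208.2, 150.5]
orientation: [-3.141, -0.0, 0.001]
ft_force: [0.3, -0.4, -0.0]
width: 52.7
grasp_force: 30.0
```

Request:
arm_command --series '[{"linear": [0, 0, 0.02], "turn": 0}, {"linear": [0, 0, 0.025], "turn": 0}, {"linear": [0, 0, 0.025], "turn": 0}, {"linear": [0, 0, 0.02], "turn": 0}, {"linear": [0, 0, 0.015], "turn": 0}, {"linear": [0, 0, 0.01], "turn": 0}, {"linear": [0, 0, 0.01], "turn": 0}, {"linear": [0, 0, 0], "turn": 0}]'

```text
t: 65.9
ee_pos: [440.7, -207.4, 24.8]
orientation: [-3.141, -0.001, 0.003]
ft_force: [0.1, 0.3, -1.0]
width: 52.7
grasp_force: 30.0
```

Request:
arm_command --series '[{"linear": [0, 0, 0.005], "turn": 0}, {"linear": [0, 0, 0.005], "turn": 0}, {"linear": [0, 0, 0], "turn": 0}]'

```text
t: 66.2
ee_pos: [441.2, -208.2, 15.3]
orientation: [-3.141, 0.0, 0.0]
ft_force: [0.2, 0.8, -0.3]
width: 52.3
grasp_force: 30.0
```

Request:
arm_command --jaw 0.6 --series '[{"linear": [0, 0, 0], "turn": 0}, {"linear": [0, 0, 0], "turn": 0}, {"linear": [0, 0, 0], "turn": 0}, {"linear": [0, 0, -0.015], "turn": 0}, {"linear": [0, 0, -0.025], "turn": 0}, {"linear": [0, 0, -0.03], "turn": 0}, {"linear": [0, 0, -0.03], "turn": 0}, {"linear": [0, 0, -0.03], "turn": 0}, {"linear": [0, 0, 0], "turn": 0}]'

```text
t: 67.1
ee_pos: [443.8, -209.5, 149.4]
orientation: [3.138, -0.0, 0.01]
ft_force: [0.0, -0.1, -0.5]
width: 70.0
grasp_force: 0.0
```

Request:
arm_command --jaw 1 --series '[{"linear": [0.0075, -0.025, 0], "turn": 0}, {"linear": [0.0075, -0.035, 0], "turn": 0}, {"linear": [0.0075, -0.035, 0], "turn": 0}, {"linear": [0.0075, -0.035, 0], "turn": 0}, {"linear": [0.0075, -0.035, 0], "turn": 0}, {"linear": [0.0075, -0.035, 0], "turn": 0}, {"linear": [0.0075, -0.035, 0], "turn": 0}, {"linear": [0.0075, -0.035, 0], "turn": 0}, {"linear": [0.0075, -0.03, 0], "turn": 0}, {"linear": [0.0075, -0.012, 0], "turn": 0}]'

```text
t: 68.1
ee_pos: [516.2, 105.9, 144.8]
orientation: [-3.141, -0.003, 0.001]
ft_force: [0.1, -1.2, -0.2]
width: 87.8
grasp_force: 0.0
```

Request:
arm_command --series '[{"linear": [0, 0, 0], "turn": 0}, {"linear": [0, 0, 0], "turn": 0}]'

```text
t: 68.3
ee_pos: [515.9, 103.0, 145.0]
orientation: [3.141, 0.0, -0.002]
ft_force: [0.8, 0.3, -0.9]
width: 87.6
grasp_force: 0.0
```

Run:
```python
from h import *
s=grab('scene','b3s');t=grab('top','b3t'); adp(s,t)
```

```text
t (356, 255, 18, 19) [ 440.6 -211.9]
t (414, 245, 21, 17) [ 475.4 -421.9]
s (287, 216, 18, 20) [517.3 107.2]
s (211, 161, 21, 23) [ 434.7 -208.4]
```

The first tight adapter is in the tray. For the last one, at (516,105), I'll yaw by 0.45 rad so the gripper body stays clear of the caddy corner.

Request:
arm_command --series '[{"linear": [0, 0, 0], "turn": -0.149}, {"linear": [0, 0, 0], "turn": -0.149}, {"linear": [0, 0, 0], "turn": -0.149}, {"linear": [0.001, -0.001, 0.02], "turn": 0}, {"linear": [0, 0, 0.03], "turn": 0}, {"linear": [0, 0, 0.02], "turn": 0}, {"linear": [0, 0, 0], "turn": 0}]'

```text
t: 69.1
ee_pos: [514.6, 103.5, 73.3]
orientation: [-3.064, -0.694, 0.008]
ft_force: [-0.4, 0.1, -0.1]
width: 87.8
grasp_force: 0.0
```

Request:
arm_command --series '[{"linear": [0, 0, 0.02], "turn": 0}, {"linear": [0, 0, 0.02], "turn": 0}, {"linear": [0, 0, 0.015], "turn": 0}, {"linear": [0, 0, 0.01], "turn": 0}, {"linear": [0, 0, 0.005], "turn": 0}, {"linear": [0, 0, 0], "turn": 0}]'

```text
t: 69.7
ee_pos: [516.8, 104.9, 5.4]
orientation: [-3.064, -0.696, 0.001]
ft_force: [0.3, 0.8, -0.7]
width: 88.0
grasp_force: 0.0
```

Request:
arm_command --jaw -1 --series '[{"linear": [0, 0, 0], "turn": 0}, {"linear": [0, 0, 0], "turn": 0}, {"linear": [0, 0, 0], "turn": 0}, {"linear": [0, 0, 0], "turn": 0}, {"linear": [0, 0, 0], "turn": 0}, {"linear": [0, 0, 0], "turn": 0}, {"linear": [0, 0, 0], "turn": 0}]'

```text
t: 70.4
ee_pos: [517.1, 105.1, 5.9]
orientation: [-3.064, -0.696, -0.001]
ft_force: [-0.7, -0.0, 3.6]
width: 53.6
grasp_force: 30.0
```

Request:
arm_command --series '[{"linear": [0, 0, -0.01], "turn": 0}, {"linear": [0, 0, -0.03], "turn": 0}, {"linear": [0, 0, -0.035], "turn": 0}, {"linear": [0, 0, -0.035], "turn": 0}, {"linear": [0, 0, -0.035], "turn": 0}, {"linear": [0, 0, 0], "turn": 0.149}, {"linear": [0, 0, 0], "turn": 0.149}, {"linear": [0, 0, 0], "turn": 0.149}, {"linear": [0, 0, 0], "turn": 0}]'

```text
t: 71.3
ee_pos: [516.7, 105.0, 151.1]
orientation: [-3.142, 0.002, -0.0]
ft_force: [0.7, 0.5, -0.8]
width: 53.7
grasp_force: 30.0
```

Request:
arm_command --series '[{"linear": [-0.001, 0.025, 0], "turn": 0}, {"linear": [-0.001, 0.035, 0], "turn": 0}, {"linear": [-0.001, 0.04, 0], "turn": 0}, {"linear": [-0.001, 0.04, 0], "turn": 0}, {"linear": [-0.001, 0.04, 0], "turn": 0}, {"linear": [-0.001, 0.04, 0], "turn": 0}, {"linear": [-0.001, 0.04, 0], "turn": 0}, {"linear": [-0.001, 0.03, 0], "turn": 0}, {"linear": [-0.001, 0.022, 0], "turn": 0}, {"linear": [0, 0, 0], "turn": 0}]'

```text
t: 72.3
ee_pos: [507.7, -209.3, 150.7]
orientation: [3.141, 0.001, 0.001]
ft_force: [-0.6, 0.5, -0.3]
width: 53.9
grasp_force: 30.0
```

Request:
arm_command --series '[{"linear": [0, 0, 0.02], "turn": 0}, {"linear": [0, 0, 0.025], "turn": 0}, {"linear": [0, 0, 0.025], "turn": 0}, {"linear": [0, 0, 0.02], "turn": 0}, {"linear": [0, 0, 0.015], "turn": 0}, {"linear": [0, 0, 0.01], "turn": 0}, {"linear": [0, 0, 0.01], "turn": 0}, {"linear": [0, 0, 0.01], "turn": 0}, {"linear": [0, 0, 0], "turn": 0}]'

```text
t: 73.2
ee_pos: [507.3, -206.6, 14.6]
orientation: [-3.141, -0.0, 0.002]
ft_force: [0.4, 0.2, -0.8]
width: 54.1
grasp_force: 30.0
```

Request:
arm_command --jaw 0.6 --series '[{"linear": [0, 0, 0], "turn": 0}, {"linear": [0, 0, 0], "turn": 0}, {"linear": [0, 0, 0], "turn": 0}, {"linear": [0, 0, -0.015], "turn": 0}, {"linear": [0, 0, -0.025], "turn": 0}, {"linear": [0, 0, -0.04], "turn": 0}, {"linear": [0, 0, -0.04], "turn": 0}, {"linear": [0, 0, -0.04], "turn": 0}, {"linear": [0, 0, -0.04], "turn": 0}]'

```text
t: 74.1
ee_pos: [507.6, -206.8, 218.7]
orientation: [3.141, -0.0, 0.002]
ft_force: [0.6, -0.4, 0.1]
width: 70.6
grasp_force: 0.0
```

Request:
arm_command --series '[{"linear": [-0.01, -0.04, 0], "turn": 0}, {"linear": [-0.01, -0.04, 0], "turn": 0}, {"linear": [-0.01, -0.04, 0], "turn": 0}, {"linear": [-0.01, -0.04, 0], "turn": 0}, {"linear": [-0.01, -0.04, 0], "turn": 0}, {"linear": [-0.01, -0.04, 0], "turn": 0}, {"linear": [-0.01, -0.04, 0], "turn": 0}, {"linear": [-0.01, -0.04, 0], "turn": 0}, {"linear": [0, 0, 0], "turn": 0}, {"linear": [0, 0, 0], "turn": 0}]'

```text
t: 75.1
ee_pos: [427.8, 113.7, 216.6]
orientation: [-3.142, -0.004, -0.002]
ft_force: [0.2, 0.3, -0.2]
width: 70.1
grasp_force: 0.0
```

Run:
```python
from h import *
s=grab('scene','f_s');t=grab('top','f_t'); adp(s,t); print(ctrl.get_obs()['ee_pos'],ctrl.get_obs()['t'])
a=cv2.resize(s['frame'][120:250,140:300],(480,390),interpolation=3); b=cv2.resize(t['frame'][190:320,280:440],(320,260),interpolation=3)
cv2.imwrite('pics/fin.png',cv2.convertScaleAbs(np.hstack([a,cv2.copyMakeBorder(b,0,130,0,0,0)]),alpha=1.3))
```

```text
t (414, 245, 21, 17) [ 475.4 -421.9]
[428.18013703 112.4166103  216.20495359] 75.2
```

View pics/fin.png

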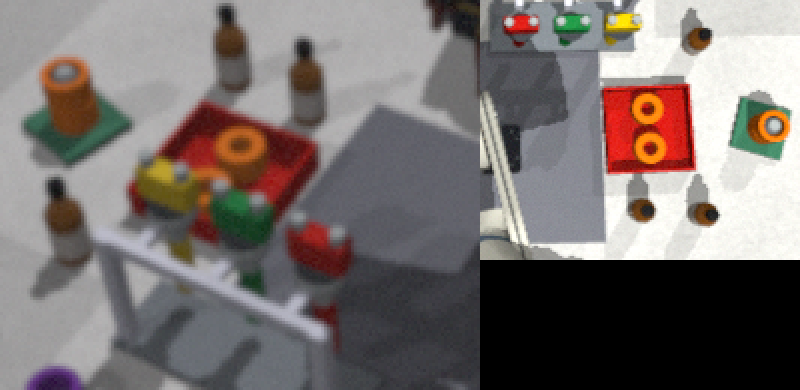

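The final picture shows the yellow, green and red keys hanging in the rings (165,185), (240,220), (320,250). Both wide adapters are stacked on the pin (70,95), the two tight ones are in the red tray, and the vials are standing. The arm is clear, so I'm handing in.

```bash
python3 -c "
from workcell import ctrl
print(ctrl.close_job())"
```

```text
the job is handed in; nothing more can be done
None
```

I handed the job in at about 75 s: the last camera check showed all three keys hanging in the rings, the two wide adapters stacked on the pin and the two tight ones in the reject tray. I judged the tight ones from their bore in the images and did not try them on the pin; no verdict came back.

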